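# Third hand for the gooseneck mount

## Task

Slip the beige ceramic spacer over the brass sleeve of the rubber-sprung gooseneck mount and let it sit flat on the mount's plate; then put the steel gooseneck collar on top of it, flange down, over the same sleeve, with the long flange in line with the long plate below so that the screw holes meet. Press the collar straight down onto the spacer with a steady 12 newtons or so (between 8 and 16) for at least three seconds, without ever slamming it, and finish your program still holding and pressing it like that, since someone will drive the screws from below while you hold it; leave the mic clip and the battery caps in the bin alone.

Things in the scene. Friction and masses are not known exactly. Their poses are not given: they have to be found in the camera images.
- mount_top (a point): centre of the upper face of the gooseneck mount, an aluminium plate 64 x 40 x 8 mm, long along the point's x, with a screw hole 24 mm either side of the centre along x. From this point a brass sleeve, 16 mm diameter, chamfered top, stands 36 mm straight up (z). The plate floats on rubber buffers over a console panel; at rest this face is 111 mm above the bench, and it sinks when pressed
- panel: fixed console end panel carrying the mount; origin on the bench below the mount's centre, same axes. Its deck, 90 mm above the bench, spans x -110 to 110, y -80 to 260 mm, with wooden cheeks 96 mm high along both y ends; the back (+x) is open below it; faders and knobs from y = 75 mm on, up to 102 mm high; a smoked acrylic edge 8 mm thick at x = 104 mm, up to 127 mm high
- mount (a joint): how far the mount's plate is pressed down on its rubber buffers, in m: 0 at rest, stop at 0.010. The buffers act as a spring of 2 N per mm (12 N presses it down 6 mm); the plate's own weight is already balanced at 0, the weight of parts laid on it counts as load
- spacer_mid (a point): centre (half-way up, 11 mm above its foot) of the beige ceramic spacer, a plain ring of 36 mm outer diameter, 21 mm bore, 22 mm high, 50 g, lying flat on the bench, hole up
- collar_mid (a point): centre (25 mm above its foot) of the steel gooseneck collar, 0.22 kg, 50 mm high, standing flange down on the bench. Flange 64 x 34 x 6 mm, long along the point's x, screw holes 24 mm either side along x; above it a neck 30 x 30 mm square, 6 to 44 mm above the foot (grip its flats along the point's y), then a low round rim. A 21 mm bore runs right through along z (up). Either way round is right
- spacer: the same spacer; origin at the centre of its foot
- collar: the same collar; origin at the centre of its foot, axes as collar_mid
- clip: bystander: chrome mic clip body standing on the bench, round foot of 32 mm diameter, cradle on top 52 x 40 mm, 66 mm high; origin at the centre of its foot
- bin: fixed black plastic bin at the foot of an aluminium chute, 150 (x) x 110 (y) x 55 mm high, 4 mm walls; origin at the centre of its underside. The chute rises from it towards -y to 0.2 m above the bench
- cap1: bystander: red battery cap, 25 mm diameter, 16 mm high, lying in the bin; origin at the centre of its foot
- cap2: bystander: red battery cap like cap1, in the bin
- cap3: bystander: red battery cap like cap1, in the bin
Not all that is in view belongs to the job. Leave any blue or green look-alike of the spacer alone.

How it is judged:
By the outcome, as a careful person would: the job done as asked, in the order asked, and still so for the second after the job is handed in, while the arm keeps its last pose, push and grip.
It also fails if it takes over 69 s, if anything falls off the work surface, if the arm or the gripper's body presses on something with over 40 N, if the wrist force passes 120 N, or if a joint passes its speed limit or range.

## Robot

A 6-joint arm with a two-finger parallel gripper is mounted at the origin on the work surface. World frame = base frame: x ahead of the robot, y to its left, z up, the work surface at z = 0. Lengths are in mm, angles in rad, forces in N, time in s.
With the tool pointing down it reaches from about 300 to 775 mm from the base axis. Payload 14.6 kg.
Tool frame: the origin (TCP) lies between the finger pads; the fingertips stand 8 mm ahead of it and the grasp point (between the pads) lies 11 mm behind it; y points along the fingers, x is the direction in which the jaws open and shut, and the axes are right-handed (so a half turn about y gives the same grasp; the last joint's range is limited). The gripper opens to 94 mm and grips with 3 to 60 N. Pads are 16 mm wide; open, the fingers measure 119 mm over their backs; the gripper's body (75 mm by 177 mm) begins 78 mm behind the grasp point.
Start: joints at [-1.282, 0.3, 1.521, -0, 1.321, -0.067], TCP at [191.58, -515.545, 184.746] pointing down, gripper open.
Joint ranges: [-3.03, 3.03], [-0.79, 2.21], [0.23, 2.52], [-1.04, 4.18], [0, 3.07], [-2.55, 2.55]. Speed limits (rad/s): [2.22, 2.22, 2.57, 3.14, 3.14, 3.14].

## Interface

Orientations are given as [roll, pitch, yaw] about the fixed x, y, z axes, in that order (R = Rz(yaw) Ry(pitch) Rx(roll)).
In Python, from cell import read_state, imaging, order gives the robot as it stands. The module is installed in compiled form; this text tells all that it offers.
- The arm moves only by the shell command python3 -m handwheel 'ROWS' [FORCE]. ROWS is JSON, a list that holds one entry, the list of rows, each a list of 7 numbers: the shift along the tool's x, y, z in mm, then the turn, a rotation vector about the tool's x, y, z in degrees, then the opening, from -1 (shut) to 1 (fully open), so that 0 is half open. A call has 1 to 5 rows; each row is the pose to reach, as a shift and turn from the pose measured when the call began, along the tool's axes at that moment; what a row does not reach only later rows make up. A row lasts 1/12 s, in which the tool goes at most 41.7 mm and 7.16 degrees, less where a joint would pass 70% of its speed; a pose out of reach is approached as far as the arm can. A call with a gripper value outside its range is refused whole. The fingers move at their own pace and stop on an object; FORCE is the grip in N (left out, the last holds). Time passes only in rows, so rows that repeat a pose let the fingers close. It gives the time, the measured TCP pose, the force and the opening at its end, in the units of the state.
- read_state(): the state, without advancing time (a new reading comes with each control period).
- imaging.camera(name): name is "side" or "top"; returns (picture, depth): 420x560x3 uint8, red, green, blue; 420x560 float32, mm along the optical axis (not along the pixel's ray), 0 where there is no reading.
- imaging.get_calibration(name): a dict with "mtx" (3x3 intrinsics, pixels), "world_from_camera" (4x4, takes a point from camera to world coordinates). Camera axes: x right, y down, z forward; pixel columns grow to the right and rows downward; lengths in mm; the calibration is good to about 2 mm. A picture is of the moment at which its call begins. get_calibration takes no time and is no camera call.
- order.sign_off(): hands the job in, once; it reports no verdict.
The state is a dict: "clock": time; "joints": joint angles; "qd": joint speeds; "effort": joint torques, N m; "eef_pos": TCP position; "eef_rot": TCP orientation; "wrist_force": force on the tool from outside, world axes, zero at the start; "moment": the same for the moment, N m; "finger_gap": finger opening in mm.
Only numpy, scipy, OpenCV 4.12 (cv2) and the standard library are available. Lean on these libraries where they do the work, as an engineer would, in place of code of your own. Each camera call takes 0.05 s, during which the arm holds its last target.

## Working session

There is one attempt and no reset: what is moved stays moved. The work goes in short steps, Python scripts to look and compute and a shell command to move; the robot and the scene stay as the last step left them, time stands still between calls to the robot, and variables do not carry over. Pictures are saved under pics/ and viewed, and the job is handed in when it is done.

```bash
ls; mkdir -p pics; python3 - <<'E'
from cell import read_state, imaging
import cv2,numpy as np
s=read_state();print(s)
for n in("side","top"):
    p,d=imaging.camera(n);cv2.imwrite(f"pics/{n}0.png",p[:,:,::-1]);np.savez(f"pics/{n}0.npz",p=p,d=d)
    c=imaging.get_calibration(n);print(n,np.round(c["mtx"],2).tolist(),np.round(c["world_from_camera"],3).tolist(),(d==0).mean())
E
```

```text
pics
{'clock': 0.0, 'joints': array([-1.28157751e+00,  3.00496018e-01,  1.52154650e+00, -7.55508929e-06,
        1.32066182e+00, -6.66188509e-02]), 'qd': array([ 1.34154812e-04,  9.91675702e-04, -8.95702579e-04, -3.24225234e-04,
        8.43564156e-05, -2.26123033e-04]), 'effort': array([ 1.71175066e-04, -5.31809986e+01, -3.52742887e+01,  7.08244415e-02,
        2.43518804e-02, -6.75940259e-05]), 'eef_pos': array([ 191.51730952, -515.29911327,  184.18728949]), 'eef_rot': array([-1.57072962e+00,  1.10971190e-03, -1.21495675e+00]), 'wrist_force': array([-1.5960497 , -0.30546337,  0.67499572]), 'moment': array([ 0.00801088, -0.00176921,  0.00963084]), 'finger_gap': 94.40201121308311}
side [[406.43, 0.0, 272.66], [0.0, 406.43, 209.54], [0.0, 0.0, 1.0]] [[0.973, -0.152, 0.176, 379.88], [-0.232, -0.621, 0.748, -859.374], [-0.005, -0.769, -0.64, 693.233], [0.0, 0.0, 0.0, 1.0]] 0.004175170068027211
top [[442.1, 0.0, 276.35], [0.0, 442.1, 201.64], [0.0, 0.0, 1.0]] [[0.004, -0.991, 0.137, 420.307], [-1.0, -0.004, -0.005, -172.026], [0.005, -0.137, -0.991, 949.665], [0.0, 0.0, 0.0, 1.0]] 0.004289965986394558
```

View pics/side0.png

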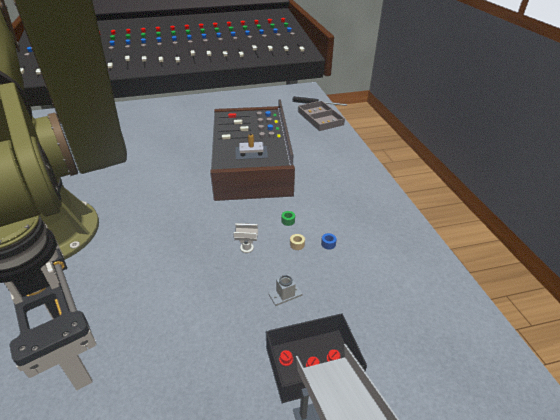

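View pics/top0.png

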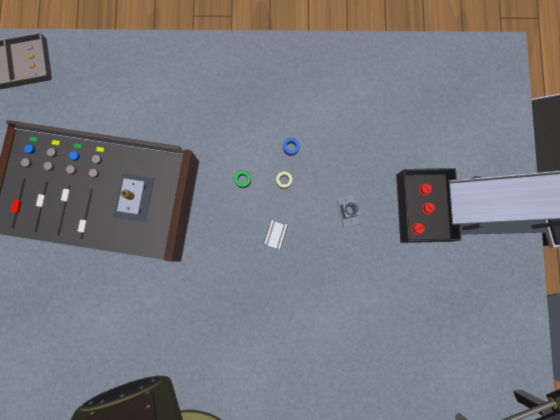

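Side view: beige spacer at (297,242), collar (286,287), mount with brass sleeve (251,142), clip (246,236). Top view: spacer (284,180), collar (350,210), mount plate (131,196), clip (276,234). Blue and green rings are the look-alikes.

```bash
cat > h.py <<'E'
import numpy as np,cv2
from cell import read_state, imaging
CAL={n:imaging.get_calibration(n) for n in("side","top")}
def ray(n,u,v):
    c=CAL[n];T=c["world_from_camera"];d=np.linalg.inv(c["mtx"])@[u,v,1]
    return T[:3,3],T[:3,:3]@d
def plane(n,u,v,z):
    o,d=ray(n,u,v);return o+d*(z-o[2])/d[2]
def tri(u1,u2):
    o1,d1=ray("side",*u1);o2,d2=ray("top",*u2)
    d1=d1/np.linalg.norm(d1);d2=d2/np.linalg.norm(d2)
    t=np.linalg.lstsq(np.c_[d1,-d2],o2-o1,rcond=None)[0]
    a=o1+t[0]*d1;b=o2+t[1]*d2;return (a+b)/2,np.linalg.norm(a-b)
def proj(n,P):
    c=CAL[n];p=np.linalg.inv(c["world_from_camera"])@np.r_[P,1];q=c["mtx"]@p[:3];return q[:2]/q[2]
def cloud(n,d):
    c=CAL[n];v,u=np.mgrid[:420,:560];T=c["world_from_camera"]
    r=np.stack([u,v,np.ones_like(u)],-1)@np.linalg.inv(c["mtx"]).T
    return (r*d[...,None])@T[:3,:3].T+T[:3,3]
def rpt():
    s=read_state();print(round(s["clock"],2),s["eef_pos"].round(1),s["eef_rot"].round(3),s["wrist_force"].round(1),round(s["finger_gap"],1))
E
python3 - <<'E'
import cv2,numpy as np
from h import *
def crop(n,x,y,w,h,s,out):
    p=np.load(f"pics/{n}0.npz")["p"][y:y+h,x:x+w,::-1]
    return cv2.resize(p,None,fx=s,fy=s,interpolation=cv2.INTER_CUBIC)
a=np.hstack([crop("top",105,166,50,60,6,0),crop("top",325,180,50,60,6,0)])
b=np.hstack([crop("side",226,125,50,40,6,0),crop("side",261,266,50,40,6,0)])
cv2.imwrite("pics/z.png",np.vstack([a,b]))
for n in("side","top"):
    z=np.load(f"pics/{n}0.npz");p,d=z["p"],z["d"];C=cloud(n,d);hsv=cv2.cvtColor(p,cv2.COLOR_RGB2HSV)
    m=(hsv[...,0]>12)&(hsv[...,0]<35)&(hsv[...,1]>50)&(hsv[...,2]>90)
    k,l,st,ce=cv2.connectedComponentsWithStats(m.astype(np.uint8))
    for i in range(1,k):
        x,y,w,h,A=st[i]
        if A>15 and A<900 : 
            P=C[l==i];print(n,st[i],ce[i].round(1),np.median(P,0).round(1),np.percentile(P[:,2],[5,95]).round(1))
E
```

```text
side [  0  36   8  37 192] [ 2.6 56.6] [ 202.2 -371.9  543.4] [535.4 553.8]
side [248 134   6  13  70] [250.6 139.9] [545.   99.5 131.6] [113.1 145.6]
side [  0 140  24  57 892] [  8.4 170.3] [ 227.1 -531.7  499.3] [486.1 510.9]
side [ 58 203  40  53 704] [ 80.2 230. ] [ 92.1 -39.4  12.7] [10.  68.8]
side [  0 216  39  32 579] [ 15.9 230.1] [ 211.5 -534.   439.9] [433.2 441.2]
side [290 234  15  16 191] [297.  241.4] [ 595.5 -199.6   18. ] [ 3.3 22.4]
side [ 53 261  12   8  44] [ 59.  263.4] [ 200.4 -460.3  320.3] [310.9 323.9]
side [ 26 288  20   9  42] [ 35.6 292.4] [ 193.  -523.5  341.1] [334.2 344.7]
side [ 55 299   7  16  57] [ 58.1 306.5] [ 217.5 -545.   333.9] [258.8 345.1]
top [27 54  7  5 25] [30.1 56.3] [877.7 378.2   6.8] [ 3.1 10.5]
top [28 64  8  4 26] [31.3 65.4] [856.5 374.    6.8] [ 4.3 10.9]
top [ 51 139  10   7  52] [ 55.2 142.2] [656.8 265.2  90.8] [87.9 93. ]
top [ 95 146  10   7  51] [ 99.7 149.1] [642.9 175.6  90.6] [87.7 93.6]
top [279 174  11   8  26] [284.7 176.1] [ 605.9 -194.7   19.8] [10.9 23.6]
top [121 190  13   8  55] [126.4 193.4] [546.3 100.  144.9] [119.4 148.6]
top [543 246  17  49 715] [551.8 269.1] [  401.2 -1231.2  -751.3] [-758.  -743.4]
top [554 380   6  11  53] [556.3 385.1] [  -20.5 -1213.   -751.4] [-756.8 -743.7]
top [ 98 399  27   9  30] [111.  403.2] [221.   59.9 283.6] [281.7 286.4]
top [551 398   6  10  22] [554.  402.9] [ 233.8 -552.6  320.9] [317.  322.8]
top [181 412  35   8 201] [195.3 416.1] [115.4 -14.9  12.5] [10.2 16.1]
```

View pics/z.png

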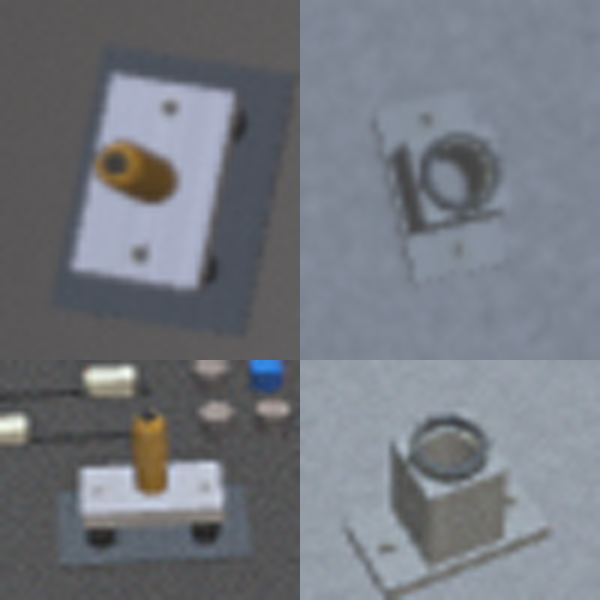

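```bash
python3 - <<'E'
from h import *
f=lambda x,y,x0,y0:(x0+(x+.5)/6-.5,y0+(y+.5)/6-.5)
T1=f(170,107,105,166);T2=f(140,254,105,166);S1=f(206,486-360,226,125);S2=f(98,490-360,226,125)
for n,s,t in(("mholeA",S1,T1),("mholeA'",S2,T1),("mholeB",S2,T2),("mholeB'",S1,T2)):
    print(n,tri(s,t))
print("sleeve",tri(f(150,416-360,226,125),f(117,163,105,166)))
print("rim",tri(f(449,448-360,111,266) if 0 else f(149,448-360,261,266),f(459-300,172,325,180)))
print("colhole",[tri(f(88,548-360,261,266),f(a-300,b,325,180)) for a,b in((426,120),(459,250))])
for z in(109,113): print("m plane",[plane("top",*T,111) for T in(T1,T2)],[plane("side",*S,111) for S in(S1,S2)])
print("c plane",[plane("top",*f(a-300,b,325,180),6) for a,b in((426,120),(459,250))])
# clouds
z=lambda n:np.load(f"pics/{n}0.npz")
for n in("side","top"):
    C=cloud(n,z(n)["d"])
    for nm,c,zl,r in(("spacer",(601,-195),(18,27),30),("collarrim",(540,-335),(46,56),40),("flange",(540,-335),(2.5,10),55),("plate",(540,100),(106,116),50)):
        if nm!="spacer" and nm!="plate": c=plane("top",351.4,208.6,50)[:2]
        m=(np.hypot(C[...,0]-c[0],C[...,1]-c[1])<r)&(C[...,2]>zl[0])&(C[...,2]<zl[1])
        P=C[m]
        if len(P)<5: print(n,nm,len(P));continue
        R=cv2.minAreaRect(P[:,:2].astype(np.float32));print(n,nm,len(P),np.median(P,0).round(1),"rect",[np.round(q,1) for q in R])
    # ring silhouette for spacer in pic
    p=z(n)["p"];hsv=cv2.cvtColor(p,cv2.COLOR_RGB2HSV);
    u,v=map(int,proj(n,(601,-195,22)));print(n,"pred px",u,v)
E
```

```text
mholeA (array([570.54726342, 100.47123294, 109.72405446]), np.float64(0.4155624361127555))
mholeA' (array([543.94533767,  96.91218327, 120.22551948]), np.float64(49.139166963082474))
mholeB (array([522.08777409, 107.45931644, 110.63217979]), np.float64(1.9699083379721365))
mholeB' (array([547.14654832, 105.43486153, 107.24868354]), np.float64(47.585620984456924))
sleeve (array([546.32312649, 103.46597406, 147.73060306]), np.float64(0.36253469266504207))
rim (array([ 531.35748933, -330.12093909,   46.12734303]), np.float64(1.949522960073705))
colhole [(array([ 533.63495731, -325.92845582,   -5.08745826]), np.float64(47.678730315003705)), (array([ 508.2180244 , -336.51310936,    6.62647052]), np.float64(1.9111646486746736))]
m plane [array([570.52839936, 100.04398358, 111.        ]), array([523.03060393, 107.27857591, 111.        ])] [array([569.91681706,  98.34714829, 111.        ]), array([520.99992163, 106.78750389, 111.        ])]
m plane [array([570.52839936, 100.04398358, 111.        ]), array([523.03060393, 107.27857591, 111.        ])] [array([569.91681706,  98.34714829, 111.  
[... 380 characters left out ...]
np.float64(75.8)]
side flange 218 [ 514.3 -338.1    5.3] rect [array([ 530.7, -332.6]), array([64.9, 41.7]), np.float64(14.1)]
side plate 184 [543.3  98.3 110.1] rect [array([544.7, 103.6]), array([49.1, 63.2]), np.float64(85.9)]
side pred px 299 238
top spacer 142 [ 597.6 -192.4   21.4] rect [array([ 597.8, -192.6]), array([33.6, 33.9]), np.float64(46.0)]
top collarrim 59 [ 530.7 -325.9   48.6] rect [array([ 532.1, -330.2]), array([27. , 27.3]), np.float64(11.3)]
top flange 293 [ 524.4 -328.6    5. ] rect [array([ 527.4, -326.9]), array([100.7,  98.1]), np.float64(34.3)]
top plate 617 [542.4 101.  110.5] rect [array([546.8, 104.2]), array([41.9, 64. ]), np.float64(81.1)]
top pred px 285 177
```

```bash
cat >> h.py <<'E'
from scipy.spatial.transform import Rotation as Ro
def go(x,y,z,yaw=-99.):
    s=read_state();R=Ro.from_euler("xyz",s["eef_rot"]);p=s["eef_pos"]
    d=R.inv().apply(np.array([x,y,z])-p)
    G=Ro.from_euler("xyz",[-90,0,yaw],degrees=True)
    print("shift",d.round(1),"turn",(R.inv()*G).as_rotvec(degrees=True).round(2));rpt()
E
python3 -c "
from h import *
print(Ro.from_euler('xyz',read_state()['eef_rot']).as_matrix().round(3))
print('blue',plane('top',291,147,22),'green',plane('top',242,179,22))
go(597,-192.5,110)"
```

```text
[[ 0.348 -0.     0.937]
 [-0.937  0.001  0.348]
 [-0.001 -1.     0.   ]]
blue [ 667.7721926 -207.4234831   22.       ] green [ 597.13558753 -102.85838215   22.        ]
shift [-161.3   74.4  492.5] turn [ 1.000e-02  2.938e+01 -6.000e-02]
0.1 [ 191.5 -515.3  184.2] [-1.571e+00  1.000e-03 -1.215e+00] [-0.5 -0.1 -0. ] 93.8
```

```bash
python3 -m handwheel '[[[-13,0,39,0,6,0,0.3],[-26,0,79,0,12,0,0.3],[-39,0,118,0,18,0,0.3],[-52,0,157,0,24,0,0.3],[-65,0,197,0,29.4,0,0.3]]]' 40; python3 -c "
from h import *
go(597,-192.5,110)"
```

```text
clock: 0.52
eef_pos: [354.3, -384.4, 184.2]
eef_rot: [-1.572, 0.001, -1.734]
wrist_force: [-0.5, -0.7, -0.4]
finger_gap: 63.8
shift [-228.7   74.3  208.4] turn [ 0.04 -0.34 -0.07]
0.52 [ 354.3 -384.4  184.2] [-1.572e+00  1.000e-03 -1.734e+00] [-0.5 -0.7 -0.4] 63.8
```

```bash
python3 -m handwheel '[[[-28,0,26,0,0,0,0.28],[-56,0,51,0,0,0,0.28],[-84,0,77,0,0,0,0.28],[-112,0,102,0,0,0,0.28],[-140,10,128,0,0,0,0.28]]]' 40;python3 -m handwheel '[[[-28,10,26,0,0,0,0.28],[-56,30,51,0,0,0,0.28],[-75,50,70,0,0,0,0.28],[-85,60,78,0,0,0,0.28],[-88,64,80,0,0,0,0.28]]]' 40; python3 -c "
from h import *
go(597,-192.5,10)
for n in('side','top'):
    p,d=imaging.camera(n);cv2.imwrite(f'pics/{n}1.png',p[:,:,::-1])
"
```

```text
clock: 0.93
eef_pos: [505.1, -265.9, 175.6]
eef_rot: [-1.569, 0.0, -1.734]
wrist_force: [-0.0, -0.7, 0.5]
finger_gap: 60.1
clock: 1.35
eef_pos: [598.5, -190.2, 109.2]
eef_rot: [-1.573, 0.001, -1.732]
wrist_force: [-1.2, 0.3, -0.1]
finger_gap: 59.8
shift [ 2.6 99.2 -0.9] turn [ 0.11 -0.22 -0.06]
1.35 [ 598.5 -190.2  109.2] [-1.573e+00  1.000e-03 -1.732e+00] [-1.2  0.3 -0.1] 59.8
```

View pics/side1.png

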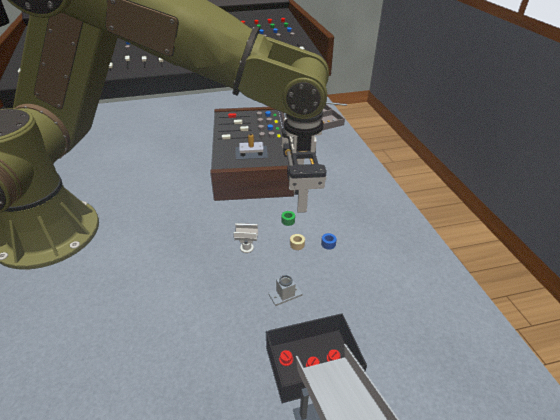

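The gripper hangs above the spacer (fingertip at (303,210), spacer (297,242)) and clears both rings. I'm lowering it now.

```bash
python3 -m handwheel '[[[2,25,-1,0,0,0,0.28],[2.6,50,-1,0,0,0,0.28],[2.6,70,-1,0,0,0,0.28],[2.6,80,-1,0,0,0,0.28],[2.6,85,-1,0,0,0,0.28]]]' 40;python3 -c "
from h import *
go(597,-192.5,10)"
```

```text
clock: 1.87
eef_pos: [595.6, -195.6, 26.1]
eef_rot: [-1.571, 0.0, -1.735]
wrist_force: [0.8, -0.1, -0.0]
finger_gap: 60.1
shift [-3.3 16.1  0.9] turn [ 0.02 -0.4  -0.02]
1.87 [ 595.6 -195.6   26.1] [-1.571  0.    -1.735] [ 0.8 -0.1 -0. ] 60.1
```

```bash
python3 -m handwheel '[[[-3,7,0.5,0,0,0,0.28],[-3.2,13,1,0,0,0,0.28],[-3.2,15.5,1,0,0,0,0.28],[-3.2,15.5,1,0,0,0,0.28],[-3.2,15.5,1,0,0,0,0.28]]]' 40;python3 -c "
from h import *
for i in range(4): go(597,-192.5,10)
p,d=imaging.camera('side');cv2.imwrite('pics/s2.png',cv2.resize(p[170:290,230:370,::-1],None,fx=5,fy=5))"
```

```text
clock: 2.28
eef_pos: [597.3, -192.7, 11.1]
eef_rot: [-1.571, 0.0, -1.735]
wrist_force: [0.2, 0.4, 0.8]
finger_gap: 60.5
shift [-0.2  1.1 -0.4] turn [-0.01 -0.4  -0.02]
2.28 [ 597.3 -192.7   11.1] [-1.571  0.    -1.735] [0.2 0.4 0.8] 60.5
shift [-0.2  1.1 -0.4] turn [-0.01 -0.4  -0.02]
2.28 [ 597.3 -192.7   11.1] [-1.571  0.    -1.735] [0.2 0.4 0.8] 60.5
shift [-0.2  1.1 -0.4] turn [-0.01 -0.4  -0.02]
2.28 [ 597.3 -192.7   11.1] [-1.571  0.    -1.735] [0.2 0.4 0.8] 60.5
shift [-0.2  1.1 -0.4] turn [-0.01 -0.4  -0.02]
2.28 [ 597.3 -192.7   11.1] [-1.571  0.    -1.735] [0.2 0.4 0.8] 60.5
```

View pics/s2.png

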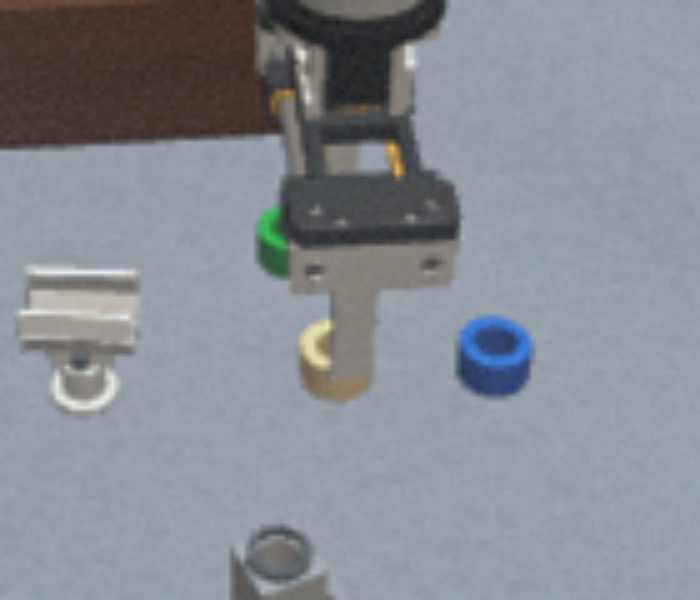

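```bash
python3 -c "
from h import *
s=read_state();R=Ro.from_euler('xyz',s['eef_rot'])
for x,y,z in((42,8,-8),(42,8,8),(42,-11,-8),(42,-11,8),(42,8,0)):
    q=proj('side',s['eef_pos']+R.apply([x,y,z]));print(((q-[230,170])*5).round())
print((proj('side',(597,-192.5,11))-[230,170])*5,(proj('side',(597,-192.5,0))-[230,170])*5)
"
```

```text
[331. 434.]
[365. 432.]
[332. 406.]
[367. 404.]
[348. 433.]
[336.91189629 358.10616256] [336.12832274 374.47373506]
```

```bash
python3 -c "
from h import *
p,d=imaging.camera('side');C=cloud('side',d)
for v in range(215,252,2): print(v,[C[v,u].round(0).astype(int).tolist() for u in (292,296,300,302,304)])
rpt()
p,d=imaging.camera('top');cv2.imwrite('pics/t2.png',cv2.resize(p[110:250,200:350,::-1],None,fx=4,fy=4))
"
```

```text
215 [[557, -275, 171], [564, -277, 172], [572, -279, 172], [575, -280, 172], [580, -278, 169]]
217 [[556, -276, 167], [564, -276, 166], [572, -277, 165], [576, -278, 165], [580, -279, 165]]
219 [[557, -274, 161], [565, -275, 160], [573, -276, 158], [576, -279, 161], [581, -278, 159]]
221 [[557, -274, 155], [565, -274, 154], [573, -277, 154], [577, -278, 154], [581, -277, 152]]
223 [[559, -268, 144], [567, -271, 145], [576, -269, 142], [579, -271, 142], [583, -273, 143]]
225 [[561, -264, 134], [567, -270, 139], [576, -270, 136], [580, -271, 137], [584, -271, 136]]
227 [[561, -264, 129], [567, -271, 134], [575, -272, 133], [580, -270, 130], [584, -273, 132]]
229 [[601, -131, -4], [581, -227, 86], [588, -236, 92], [593, -234, 90], [597, -234, 89]]
231 [[598, -142, 0], [581, -229, 82], [588, -234, 84], [592, -235, 85], [598, -234, 83]]
233 [[596, -150, 0], [580, -230, 77], [589, -234, 79], [593, -235, 79], [597, -236, 79]]
235 [[588, -178, 21], [581, -230, 71], [589, -234, 73], [593, -236, 74], [598, -236, 72]]
237 [[585, -185, 22], [580, -232, 67], [590, -232, 65], [594, -235, 66], [598, -235, 65]]
239 [[584, -190, 20], [580, -232, 61], [589, -234, 61], [594, -235, 61], [598, -237, 61]]
241 [[582, -199, 23], [580, -233, 55], [590, -234, 54], [594, -235, 54], [599, -235, 52]]
243 [[581, -202, 19], [581, -233, 49], [590, -235, 48], [594, -235, 47], [599, -235, 47]]
245 [[581, -200, 11], [581, -233, 43], [590, -236, 43], [595, -235, 41], [612, -200, 3]]
247 [[581, -202, 6], [590, -206, 8], [599, -209, 8], [604, -208, 6], [610, -204, 1]]
249 [[581, -204, 1], [590, -207, 2], [599, -209, 1], [604, -208, 0], [609, -210, 0]]
251 [[579, -209, 0], [589, -211, -1], [599, -211, -3], [603, -214, -1], [608, -214, -2]]
2.38 [ 597.4 -192.8   11.2] [-1.57   0.    -1.735] [-0.1 -0.3  0.6] 59.8
```

View pics/t2.png

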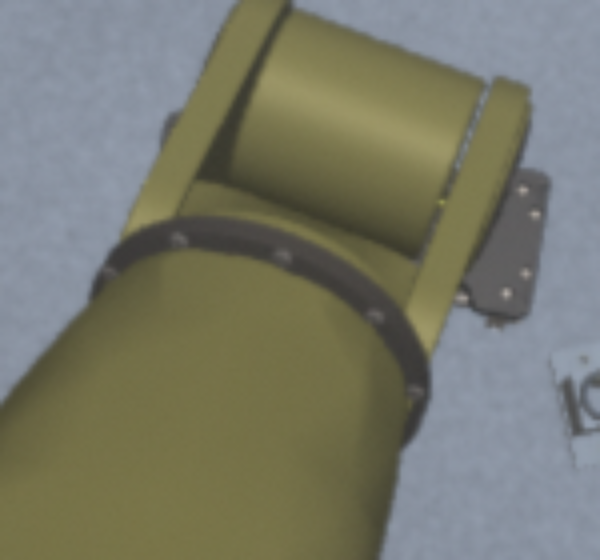

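```bash
python3 -c "
from h import *
z=np.load('pics/side0.npz');C=cloud('side',z['d'])
for v in range(340,392,4): print(v,[C[v,u].round(0).astype(int).tolist() for u in (60,66,72,76,80,84)])
z=np.load('pics/top0.npz')
cv2.imwrite('pics/s0c.png',cv2.resize(np.load('pics/side0.npz')['p'][220:420,0:140,::-1],None,fx=3,fy=3))
"
```

```text
340 [[229, -595, 344], [233, -593, 340], [237, -591, 336], [240, -589, 332], [242, -587, 328], [245, -587, 326]]
344 [[227, -595, 339], [232, -594, 335], [235, -590, 328], [238, -590, 326], [238, -584, 317], [241, -582, 313]]
348 [[225, -595, 331], [229, -592, 326], [230, -585, 315], [233, -584, 312], [236, -584, 310], [239, -582, 306]]
352 [[220, -589, 317], [224, -587, 313], [228, -586, 308], [231, -585, 306], [234, -584, 303], [128, -371, 0]]
356 [[219, -591, 313], [223, -589, 308], [227, -587, 304], [220, -568, 275], [122, -377, -2], [129, -379, -2]]
360 [[216, -590, 305], [210, -570, 275], [215, -569, 271], [218, -568, 267], [218, -562, 256], [130, -388, 0]]
364 [[203, -573, 273], [208, -572, 269], [212, -569, 263], [216, -570, 262], [219, -568, 258], [131, -397, -1]]
368 [[89, -394, -2], [206, -572, 261], [210, -569, 255], [213, -568, 252], [217, -568, 249], [219, -565, 244]]
372 [[90, -402, -2], [204, -574, 257], [208, -570, 249], [212, -570, 246], [215, -568, 242], [219, -569, 242]]
376 [[92, -411, -1], [102, -413, -2], [206, -571, 242], [210, -570, 239], [213, -569, 236], [216, -568, 233]]
380 [[93, -419, -1], [103, -421, -2], [204, -572, 236], [207, -571, 232], [211, -570, 229], [215, -570, 227]]
384 [[94, -427, -1], [104, -429, -1], [202, -573, 228], [206, -572, 225], [209, -571, 221], [212, -569, 217]]
388 [[95, -434, -1], [106, -438, 2], [116, -439, -1], [380, -859, 693], [207, -571, 213], [136, -445, 0]]
```

View pics/s0c.png

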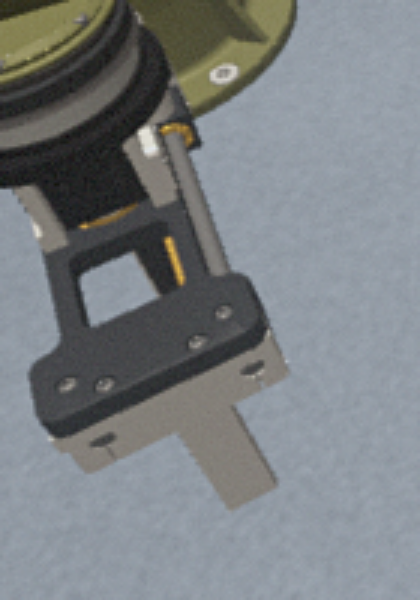

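```bash
python3 -c "
from h import *
for u,v in((296.6,245.6),(300.5,245.4),(304.8,245.0)):
    o,d=ray('side',u,v);t=(-235-o[1])/d[1];print(o+d*t)
import numpy as np
s=read_state();print(s['joints'],s['eef_pos'])
# simple FK guess
"
```

```text
[ 581.75973401 -235.           42.2722151 ]
[ 591.00464772 -235.           40.73060701]
[ 601.23101984 -235.           39.6001634 ]
[-3.70554635e-01  6.51562479e-01  1.43441140e+00  3.28089256e-04
  1.05533343e+00  1.36416320e+00] [ 597.35136054 -192.71755218   11.092353  ]
```

The side depth puts the fingertip at z≈41, while the stated TCP of 11 would put it at z≈3. Closing the gripper here is a harmless test: a gap of 36 means the stated pose is right, and a smaller gap means the image is.

```bash
python3 -m handwheel '[[[0,0,0,0,0,0,-0.4],[0,0,0,0,0,0,-0.4],[0,0,0,0,0,0,-0.4],[0,0,0,0,0,0,-0.4],[0,0,0,0,0,0,-0.4]]]' 10;python3 -c "
from h import *
rpt()
p,d=imaging.camera('side');C=cloud('side',d);cv2.imwrite('pics/s3.png',cv2.resize(p[170:290,230:370,::-1],None,fx=5,fy=5))"
```

```text
clock: 2.85
eef_pos: [597.3, -192.7, 11.1]
eef_rot: [-1.57, 0.0, -1.735]
wrist_force: [-0.3, 0.2, 0.7]
finger_gap: 30.6
2.85 [ 597.3 -192.7   11.1] [-1.57   0.    -1.735] [-0.3  0.2  0.7] 30.6
```

View pics/s3.png

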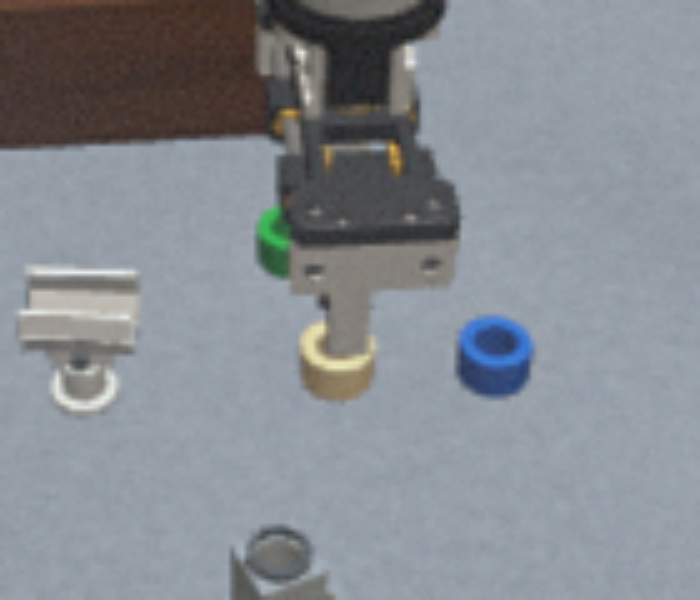

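The fingers closed past 36 without touching, above the ring. The picture shows the near tip at (347,355) over the ring's top. So the real fingertips sit about 38 mm higher than the stated tool length, i.e. at reported z + 30. I'll work with that measured offset, so I'm reopening and descending in stages.

```bash
python3 -m handwheel '[[[0,0,0,0,0,0,0.28],[0,0,0,0,0,0,0.28],[0,0,0,0,0,0,0.28],[0,0,0,0,0,0,0.28],[0,0,0,0,0,0,0.28]]]' 40;python3 -m handwheel '[[[0,8,0,0,-0.4,0,0.28],[0,16,0,0,-0.4,0,0.28],[0,24,0,0,-0.4,0,0.28],[0,28,0,0,-0.4,0,0.28],[0,28,0,0,-0.4,0,0.28]]]' 40;python3 -c "
from h import *
rpt()
p,d=imaging.camera('side');C=cloud('side',d);cv2.imwrite('pics/s4.png',cv2.resize(p[170:290,230:370,::-1],None,fx=5,fy=5))
for v in range(245,275,2): print(v,[C[v,u].round(0).astype(int).tolist() for u in (292,296,300,302,304)])"
```

```text
clock: 3.32
eef_pos: [597.3, -192.7, 11.1]
eef_rot: [-1.57, 0.0, -1.735]
wrist_force: [-0.3, 0.9, 0.6]
finger_gap: 58.1
clock: 3.73
eef_pos: [596.6, -192.4, -18.6]
eef_rot: [-1.573, 0.001, -1.728]
wrist_force: [-0.1, 0.8, -0.9]
finger_gap: 60.4
3.73 [ 596.6 -192.4  -18.6] [-1.573e+00  1.000e-03 -1.728e+00] [-0.1  0.8 -0.9] 60.4
245 [[581, -201, 12], [580, -236, 45], [590, -233, 40], [595, -234, 40], [612, -199, 3]]
247 [[581, -203, 6], [581, -233, 36], [590, -234, 35], [595, -235, 35], [611, -203, 0]]
249 [[581, -202, -1], [581, -234, 30], [591, -233, 27], [595, -235, 29], [608, -212, 3]]
251 [[579, -211, 1], [581, -233, 23], [591, -233, 21], [596, -234, 21], [607, -215, -1]]
253 [[577, -217, 2], [582, -232, 15], [591, -235, 16], [596, -234, 14], [605, -224, 1]]
255 [[576, -222, 1], [585, -223, -2], [595, -224, -2], [599, -226, -2], [604, -227, -2]]
257 [[574, -229, 1], [584, -227, -3], [592, -232, -1], [597, -232, -2], [601, -234, -1]]
259 [[573, -231, -3], [582, -236, -1], [591, -238, -1], [595, -239, -1], [600, -239, -2]]
261 [[571, -238, -3], [580, -242, -1], [589, -242, -3], [593, -245, -1], [597, -248, 1]]
263 [[569, -247, 1], [578, -249, 0], [587, -250, 0], [591, -252, 0], [597, -250, -4]]
265 [[568, -250, -2], [577, -253, -1], [585, -258, 2], [590, -257, -1], [595, -256, -3]]
267 [[566, -257, -1], [574, -262, 2], [584, -262, -1], [588, -262, -2], [592, -264, -1]]
269 [[564, -263, -1], [573, -265, -1], [582, -268, 0], [587, -267, -3], [591, -269, -2]]
271 [[563, -268, -2], [571, -271, -1], [580, -273, -1], [585, -274, -2], [589, -275, -1]]
273 [[561, -276, 1], [570, -277, 0], [578, -280, 1], [583, -280, -1], [587, -281, -1]]
```

View pics/s4.png

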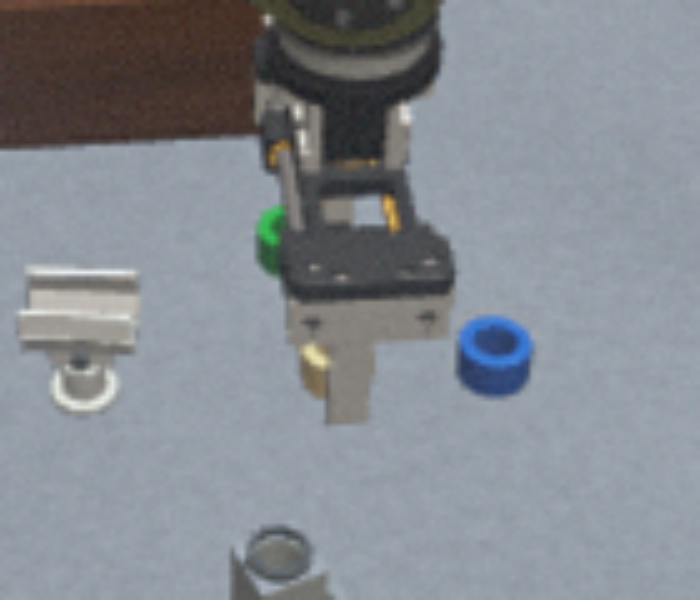

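Fingertip bottom is at about (347,422) in the crop, z≈11, straddling the ring, which agrees with the offset. I'm going 7 mm further down and gripping.

```bash
python3 -m handwheel '[[[0,3,0,0,0,0,0.28],[0,6,0,0,0,0,0.28],[0,7,0,0,0,0,0.28],[0,7,0,0,0,0,0.28],[0,7,0,0,0,0,0.28]]]' 15;python3 -m handwheel '[[[0,0,0,0,0,0,-0.5],[0,0,0,0,0,0,-0.5],[0,0,0,0,0,0,-0.5],[0,0,0,0,0,0,-0.5],[0,0,0,0,0,0,-0.5]]]' 15;python3 -m handwheel '[[[0,-10,0,0,0,0,-0.5],[0,-30,0,0,0,0,-0.5],[0,-60,0,0,0,0,-0.5],[0,-90,0,0,0,0,-0.5],[0,-120,0,0,0,0,-0.5]]]' 15;python3 -c "
from h import *
rpt()
p,d=imaging.camera('side');cv2.imwrite('pics/s5.png',cv2.resize(p[120:290,230:370,::-1],None,fx=3.5,fy=3.5))
go(546.3,103.5,140)"
```

```text
clock: 4.2
eef_pos: [597.7, -192.8, -20.7]
eef_rot: [-1.57, -0.0, -1.728]
wrist_force: [-18.1, 6.8, 40.2]
finger_gap: 59.9
clock: 4.62
eef_pos: [598.1, -192.9, -20.4]
eef_rot: [-1.569, -0.0, -1.728]
wrist_force: [-1.3, 0.0, 6.7]
finger_gap: 35.3
clock: 5.03
eef_pos: [597.6, -192.7, 101.0]
eef_rot: [-1.57, 0.0, -1.728]
wrist_force: [0.3, -0.3, -0.0]
finger_gap: 35.2
5.03 [ 597.6 -192.7  101. ] [-1.57   0.    -1.728] [ 0.3 -0.3 -0. ] 35.2
shift [-285.1  -33.7  -99.2] turn [-0.55  0.01  0.11]
5.08 [ 600.  -193.7  107.8] [-1.561 -0.002 -1.728] [0.6 0.3 6. ] 35.9
```

View pics/s5.png

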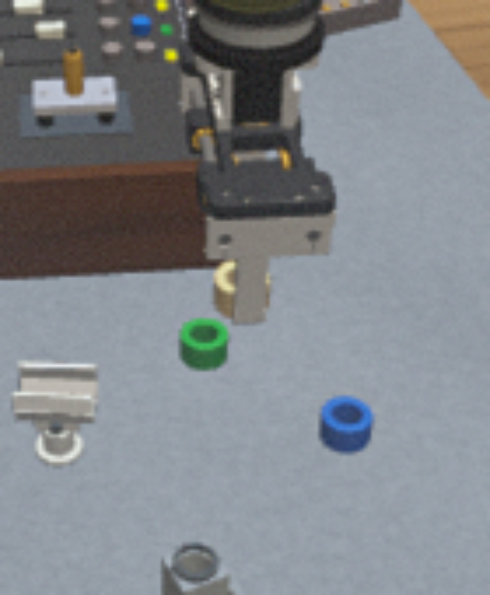

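Bench contact happened at reported z≈-20.6 with a brief 40 N on the tips, because the finger backs are bevelled and my visual tip was about 9 mm off. The true tip height is therefore reported z + 20.5. The spacer is gripped (gap 35) with its foot at tip level. I'm carrying it above the sleeve.

```bash
python3 -m handwheel '[[[-20,-30,-7,0,0,0,-0.5],[-55,-45,-19,0,0,0,-0.5],[-90,-50,-31,0,0,0,-0.5],[-125,-50,-43,0,0,0,-0.5],[-160,-50,-55,0,0,0,-0.5]]]' 20;python3 -m handwheel '[[[-35,0,-12,0,0,0,-0.5],[-70,0,-24,0,0,0,-0.5],[-95,0,-33,0,0,0,-0.5],[-113,0,-39,0,0,0,-0.5],[-120,0,-42,0,0,0,-0.5]]]' 20;python3 -m handwheel '[[[0,0,0,0,0,0,-0.5],[0,0,0,0,0,0,-0.5]]]' 20;python3 -c "
from h import *
go(546.3,103.5,150)
p,d=imaging.camera('side');np.savez('pics/s6.npz',p=p,d=d);a=cv2.resize(p[60:180,190:330,::-1],None,fx=4,fy=4)
cv2.imwrite('pics/s6.png',a)
p,d=imaging.camera('top');np.savez('pics/t6.npz',p=p,d=d);cv2.imwrite('pics/t6.png',p[:,:,::-1])
go(546.3,103.5,150)"
```

```text
clock: 5.5
eef_pos: [569.7, -25.4, 157.5]
eef_rot: [-1.56, -0.002, -1.728]
wrist_force: [1.0, 0.5, -1.0]
finger_gap: 35.0
clock: 5.92
eef_pos: [546.4, 102.0, 156.9]
eef_rot: [-1.561, -0.002, -1.726]
wrist_force: [-0.2, 0.9, -0.0]
finger_gap: 35.5
clock: 6.08
eef_pos: [546.4, 101.7, 156.9]
eef_rot: [-1.561, -0.002, -1.725]
wrist_force: [0.5, 0.2, -0.9]
finger_gap: 35.1
shift [-1.7  6.9 -0.5] turn [-0.58  0.15  0.1 ]
6.08 [546.4 101.7 156.9] [-1.561 -0.002 -1.725] [ 0.5  0.2 -0.9] 35.1
shift [-2.5  6.9 -0.8] turn [-0.59  0.06  0.1 ]
6.18 [546.6 100.9 156.9] [-1.561 -0.002 -1.727] [-0.2 -1.1 -0.2] 35.1
```

View pics/s6.png

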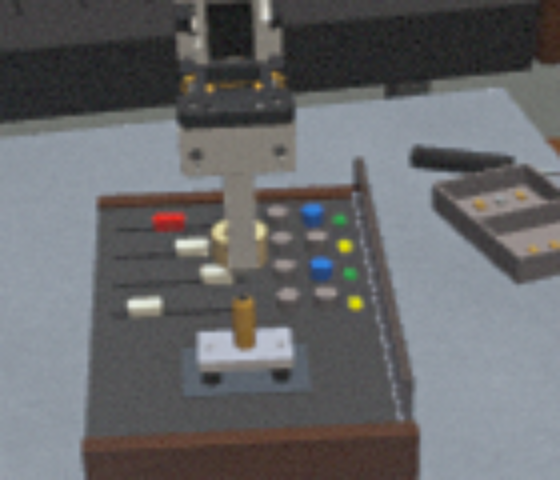

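View pics/t6.png

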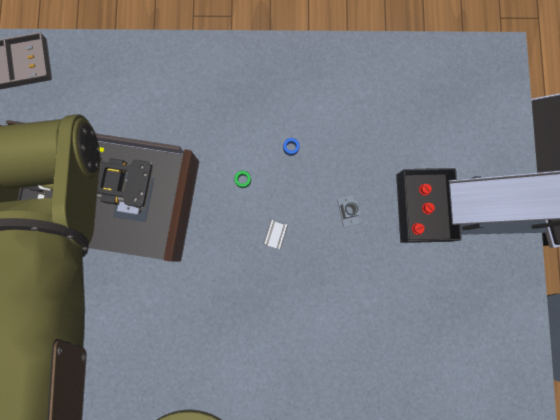

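```bash
python3 - <<'E'
from h import *
z=np.load('pics/s6.npz');p=z['p'];C=cloud('side',z['d'])
hsv=cv2.cvtColor(p,cv2.COLOR_RGB2HSV)
m=(hsv[...,0]>12)&(hsv[...,0]<35)&(hsv[...,1]>50)&(hsv[...,2]>70);m[:110]=0;m[132:]=0;m[:,:240]=0;m[:,262:]=0
for v in range(112,132):
    u=np.where(m[v])[0]
    if len(u):print(v,u.min(),u.max(),len(u),[C[v,k].round(0).tolist() for k in (u.min()+1,u.max()-1)])
s=read_state()
for nm,P in(("ring c top at nominal",(*s['eef_pos'][:2],s['eef_pos'][2]+42)),("bot",(*s['eef_pos'][:2],s['eef_pos'][2]+20))):print(nm,proj('side',P))
# finger centre
print(p[122,240:262].tolist())
E
```

```text
115 245 255 4 [[531.0, 72.0, 220.0], [598.0, 326.0, 89.0]]
116 243 256 7 [[532.0, 111.0, 199.0], [560.0, 105.0, 198.0]]
117 243 256 7 [[531.0, 106.0, 198.0], [559.0, 98.0, 199.0]]
118 243 256 7 [[530.0, 103.0, 197.0], [558.0, 92.0, 199.0]]
119 243 256 7 [[529.0, 92.0, 200.0], [557.0, 90.0, 197.0]]
120 243 256 7 [[528.0, 92.0, 197.0], [557.0, 89.0, 195.0]]
121 243 256 7 [[529.0, 93.0, 193.0], [557.0, 91.0, 191.0]]
122 243 256 7 [[529.0, 95.0, 190.0], [557.0, 89.0, 189.0]]
123 243 256 7 [[529.0, 96.0, 187.0], [557.0, 89.0, 186.0]]
124 243 256 7 [[528.0, 95.0, 184.0], [557.0, 91.0, 182.0]]
125 244 256 5 [[530.0, 88.0, 185.0], [557.0, 92.0, 179.0]]
126 245 255 4 [[532.0, 89.0, 181.0], [553.0, 87.0, 179.0]]
ring c top at nominal [250.18626211 117.01081596]
bot [250.51734224 124.59255144]
[[152, 147, 133], [151, 144, 127], [94, 91, 86], [101, 89, 72], [110, 96, 73], [115, 99, 73], [104, 88, 73], [125, 116, 114], [126, 123, 116], [128, 127, 119], [126, 123, 115], [124, 118, 114], [126, 124, 116], [128, 124, 117], [137, 119, 99], [134, 116, 84], [110, 98, 82], [80, 78, 76], [72, 73, 71], [66, 69, 68], [80, 78, 79], [78, 75, 75]]
```

```bash
python3 - <<'E'
from h import *
z=np.load('pics/side0.npz');p=z['p'].astype(int)
sat=p[...,0]-p[...,2]
for v in range(134,148,2):
    w=np.clip(sat[v,244:258]-15,0,None);print(v,(w*np.arange(244,258)).sum()/w.sum(), sat[v,244:258].tolist())
for zz in(147,130,112):print(zz,proj('side',(546.3,103.5,zz)))
z=np.load('pics/s6.npz');p=z['p'].astype(int);sat=p[...,0]-p[...,2]
for v in(119,121,123):print(sat[v,238:262].tolist())
E
```

```text
134 250.8108108108108 [-1, 2, -5, 0, 25, 30, 4, 21, 55, 18, -5, 0, -1, 3]
136 250.49202733485194 [-3, 0, 1, 7, 63, 92, 103, 117, 100, 54, -1, -4, -3, 0]
138 250.61861861861863 [-1, -5, -7, 9, 54, 68, 77, 81, 83, 60, 7, -5, -4, -1]
140 250.68195718654434 [-1, -2, -2, -3, 47, 69, 78, 78, 82, 63, 6, 3, -2, 1]
142 250.73776223776224 [-6, -11, -14, -12, 29, 67, 75, 75, 84, 46, -16, -19, -19, -17]
144 250.8664259927798 [-19, -20, -22, -24, 1, 64, 79, 81, 86, 42, -23, -23, -20, -19]
146 250.89949748743717 [-17, -17, -19, -22, -4, 35, 72, 71, 70, 26, -20, -21, -19, -18]
147 [250.6491421  134.13966166]
130 [250.89309902 139.66230088]
112 [251.14624882 145.39304613]
[3, 1, 6, 6, 8, 53, 62, 60, 47, 18, 9, 13, 10, 14, 10, 14, 60, 57, 34, 0, 10, 10, 10, 12]
[15, 17, 15, 16, 6, 25, 35, 41, 33, 15, 9, 11, 9, 15, 12, 10, 36, 47, 32, 1, 0, 8, 4, -2]
[21, 24, 26, 22, 12, 31, 41, 41, 45, 14, 9, 12, 14, 8, 11, 10, 31, 48, 32, 2, 3, -1, 3, 1]
```

```bash
python3 -c "
from h import *
go(548.5,103.2,140)"
python3 -m handwheel '[[[-2.5,4,1.2,-0.3,0,0,-0.5],[-2.5,10,1.2,-0.6,0,0,-0.5],[-2.5,16,1.2,-0.6,0,0,-0.5],[-2.5,17,1.2,-0.6,0,0,-0.5],[-2.5,17,1.2,-0.6,0,0,-0.5]]]' 20;python3 -c "
from h import *
go(548.5,103.2,140)
p,d=imaging.camera('side');np.savez('pics/s7.npz',p=p,d=d);a=cv2.resize(p[80:170,200:310,::-1],None,fx=6,fy=6,interpolation=cv2.INTER_CUBIC)
cv2.imwrite('pics/s7.png',a)
sat=p[...,0].astype(int)-p[...,2]
for v in range(120,146,2):print(v,sat[v,238:262].tolist())
go(548.5,103.2,140)"
```

```text
shift [-2.5 16.9  1.3] turn [-0.59  0.06  0.1 ]
6.18 [546.6 100.9 156.9] [-1.561 -0.002 -1.727] [-0.2 -1.1 -0.2] 35.1
clock: 6.6
eef_pos: [548.1, 102.9, 139.0]
eef_rot: [-1.572, -0.002, -1.727]
wrist_force: [-0.6, 0.7, -0.5]
finger_gap: 35.3
shift [-0.4 -1.   0.4] turn [0.1  0.04 0.12]
6.6 [548.1 102.9 139. ] [-1.572 -0.002 -1.727] [-0.6  0.7 -0.5] 35.3
120 [5, 5, 4, 14, 11, -3, -1, 1, 6, 9, 11, 10, 13, 11, 11, 11, 12, 11, -1, -1, 9, 8, 8, 8]
122 [21, 19, 21, 22, 6, -1, 32, 62, 60, 44, 17, 10, 14, 11, 9, 11, 20, 60, 56, 30, 4, 4, 4, 1]
124 [5, 10, 6, 4, -4, 13, 62, 58, 60, 49, 18, 10, 13, 12, 13, 10, 18, 60, 64, 38, 2, -1, 4, 4]
126 [1, -3, 14, 6, 4, 1, 18, 42, 49, 47, 19, 8, 10, 11, 11, 10, 10, 37, 49, 22, 7, 14, 8, 14]
128 [0, 0, 16, 18, 18, 14, 24, 40, 43, 36, 11, 10, 12, 13, 11, 10, 10, 35, 50, 28, 4, -1, 6, 8]
130 [-4, 0, 8, 21, 24, 23, 24, 38, 46, 39, 13, 11, 8, 11, 12, 9, 10, 33, 47, 29, 2, 0, 1, 1]
132 [0, -2, 0, -5, 1, -1, 0, 12, 44, 38, 17, 9, 11, 11, 9, 8, 9, 14, 12, 7, -4, 3, 8, 8]
134 [3, 0, -1, -5, -2, 0, -1, -1, -2, 1, 23, 13, -1, 9, 33, 6, -4, 0, 0, 1, 2, 3, 11, 14]
136 [2, -6, -3, 0, -3, 0, -3, 0, -3, 7, 67, 96, 101, 110, 97, 44, 5, -5, 0, -3, -2, 0, 5, 5]
138 [1, 2, -5, -1, -2, 0, -2, -2, 1, 1, 49, 67, 77, 82, 87, 54, 7, -3, 1, -2, -2, -4, -3, -3]
140 [1, 0, -5, 0, -5, -2, 0, -4, 0, -5, 45, 72, 73, 82, 86, 60, 10, -1, -2, 2, -2, 0, -2, -1]
142 [-2, 0, -5, -8, -10, -6, -12, -9, -12, -12, 30, 68, 73, 82, 84, 49, -12, -21, -20, -16, -19, -20, -20, -20]
144 [-2, -14, -19, -20, -20, -17, -19, -19, -18, -24, 0, 64, 78, 81, 89, 44, -25, -21, -17, -21, -18, -19, -18, -18]
shift [-0.2 -0.5  0.2] turn [0.05 0.05 0.11]
6.65 [548.3 103.  139.5] [-1.572 -0.002 -1.727] [-0.7 -0.2 -0.6] 35.4
```

View pics/s7.png

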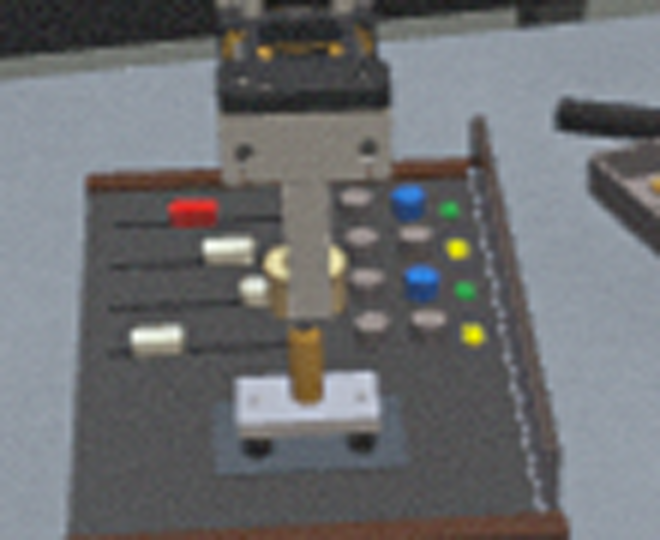

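Ring centre u≈250.3 and sleeve centre u≈250.5, so x is aligned. I'm descending gently past the chamfer.

```bash
python3 -m handwheel '[[[0,4,0,0,0,0,-0.5],[0,8,0,0,0,0,-0.5],[0,12,0,0,0,0,-0.5],[0,15,0,0,0,0,-0.5],[0,16,0,0,0,0,-0.5]]]' 20;python3 -c "
from h import *
go(548.5,103.2,91);s=read_state();print(s['moment'].round(2))"
```

```text
clock: 7.07
eef_pos: [548.0, 102.9, 122.8]
eef_rot: [-1.572, -0.002, -1.727]
wrist_force: [0.3, 0.2, -0.9]
finger_gap: 35.1
shift [-0.4 31.8  0.5] turn [0.1  0.05 0.13]
7.07 [548.  102.9 122.8] [-1.572 -0.002 -1.727] [ 0.3  0.2 -0.9] 35.1
[0.   0.03 0.02]
```

Foot is at about 143, 4 mm below the sleeve top, with no force. Continuing down.

```bash
python3 -m handwheel '[[[0,4,0,0,0,0,-0.5],[0,9,0,0,0,0,-0.5],[0,14,0,0,0,0,-0.5],[0,17,0,0,0,0,-0.5],[0,18,0,0,0,0,-0.5]]]' 20;python3 -c "
from h import *
go(548.5,103.2,91);s=read_state();print(s['moment'].round(2))
p,d=imaging.camera('side');np.savez('pics/s8.npz',p=p,d=d);a=cv2.resize(p[80:170,200:310,::-1],None,fx=6,fy=6,interpolation=cv2.INTER_CUBIC)
cv2.imwrite('pics/s8.png',a)"
```

```text
clock: 7.48
eef_pos: [547.7, 102.9, 104.1]
eef_rot: [-1.573, -0.002, -1.727]
wrist_force: [0.6, 0.3, 0.2]
finger_gap: 35.5
shift [-0.5 13.1  0.8] turn [0.15 0.05 0.14]
7.48 [547.7 102.9 104.1] [-1.573 -0.002 -1.727] [0.6 0.3 0.2] 35.5
[ 0.02 -0.01  0.01]
```

View pics/s8.png

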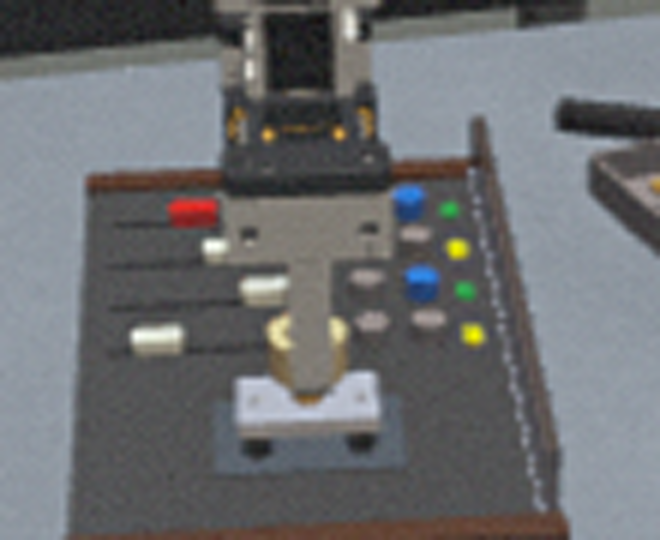

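The ring is threaded on the sleeve: brass shows below it at (308,398) in the crop. I'm lowering the rest of the way.

```bash
python3 -m handwheel '[[[0,4,0.5,0,0,0,-0.5],[0,8,0.5,0,0,0,-0.5],[0,11,0.5,0,0,0,-0.5],[0,12,0.5,0,0,0,-0.5],[0,12,0.5,0,0,0,-0.5]]]' 20;python3 -c "
from h import *
go(548.5,103.2,91);s=read_state();print(s['moment'].round(2))"
```

```text
clock: 7.95
eef_pos: [548.1, 102.8, 91.9]
eef_rot: [-1.574, -0.003, -1.727]
wrist_force: [-0.1, -0.6, -0.1]
finger_gap: 34.6
shift [-0.5  0.9  0.4] turn [0.17 0.05 0.15]
7.95 [548.1 102.8  91.9] [-1.574 -0.003 -1.727] [-0.1 -0.6 -0.1] 34.6
[-0.01  0.01 -0.01]
```

```bash
python3 -m handwheel '[[[0,1,0,0,0,0,-0.5],[0,2,0,0,0,0,-0.5],[0,2,0,0,0,0,-0.5],[0,2,0,0,0,0,-0.5]]]' 20;python3 -c "
from h import *
go(548.5,103.2,91);go(548.5,103.2,91)"
```

```text
clock: 8.28
eef_pos: [548.2, 102.7, 90.1]
eef_rot: [-1.573, -0.002, -1.727]
wrist_force: [0.3, -0.1, 1.1]
finger_gap: 34.8
shift [-0.5 -0.9  0.2] turn [0.15 0.05 0.14]
8.28 [548.2 102.7  90.1] [-1.573 -0.002 -1.727] [ 0.3 -0.1  1.1] 34.8
shift [-0.5 -0.9  0.2] turn [0.15 0.05 0.14]
8.28 [548.2 102.7  90.1] [-1.573 -0.002 -1.727] [ 0.3 -0.1  1.1] 34.8
```

```bash
python3 -m handwheel '[[[0,1,0,0,0,0,-0.5],[0,1,0,0,0,0,-0.5],[0,1,0,0,0,0,-0.5]]]' 20;python3 -m handwheel '[[[0,0,0,0,0,0,0.1],[0,0,0,0,0,0,0.28],[0,0,0,0,0,0,0.28],[0,-8,0,0,0,0,0.28],[0,-25,0,0,0,0,0.28]]]' 20;python3 -m handwheel '[[[0,-20,0,0,0,0,0.28],[0,-50,0,0,0,0,0.28],[0,-80,0,0,0,0,0.28],[10,-90,0,0,0,0,0.28],[45,-90,10,0,0,0,0.28]]]' 20;python3 -c "
from h import *
go(532,-330.5,150,-76.6)
p,d=imaging.camera('side');np.savez('pics/s9.npz',p=p,d=d);a=cv2.resize(p[80:170,200:310,::-1],None,fx=6,fy=6,interpolation=cv2.INTER_CUBIC)
cv2.imwrite('pics/s9.png',a)"
```

```text
clock: 8.53
eef_pos: [548.2, 102.8, 89.2]
eef_rot: [-1.573, -0.002, -1.727]
wrist_force: [-0.9, -0.0, 2.3]
finger_gap: 35.3
clock: 8.95
eef_pos: [547.3, 102.8, 113.1]
eef_rot: [-1.577, -0.003, -1.727]
wrist_force: [-1.0, -0.4, -0.4]
finger_gap: 59.5
clock: 9.37
eef_pos: [551.3, 59.3, 206.7]
eef_rot: [-1.572, -0.002, -1.723]
wrist_force: [0.1, 0.3, -0.3]
finger_gap: 60.1
shift [388.2  57.3  40.1] turn [  0.06 -22.12   0.08]
9.37 [551.3  59.3 206.7] [-1.572 -0.002 -1.723] [ 0.1  0.3 -0.3] 60.1
```

View pics/s9.png

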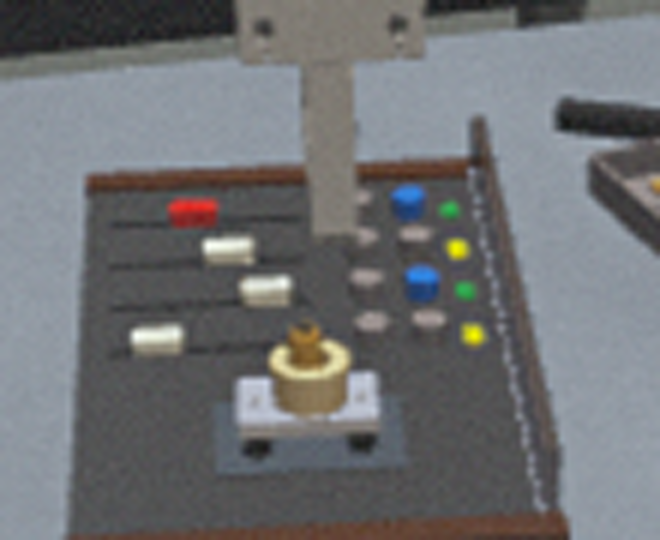

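The spacer sits flat on the plate over the sleeve, at (310,380) in the crop. On to the collar.

```bash
python3 -m handwheel '[[[38,0,4,0,-6,0,0.28],[76,0,8,0,-12,0,0.28],[115,0,12,0,-17,0,0.28],[154,0,16,0,-22.1,0,0.28],[194,0,20,0,-22.1,0,0.28]]]' 20;python3 -c "
from h import *
go(532,-330.5,150,-76.6)"
```

```text
clock: 9.83
eef_pos: [540.4, -144.5, 205.5]
eef_rot: [-1.575, -0.002, -1.335]
wrist_force: [0.6, 0.1, 0.6]
finger_gap: 59.9
shift [178.8  56.2 -51.3] turn [0.25 0.08 0.14]
9.83 [ 540.4 -144.5  205.5] [-1.575 -0.002 -1.335] [0.6 0.1 0.6] 59.9
```

```bash
python3 -m handwheel '[[[38,0,-11,0,0,0,0.28],[76,10,-22,0,0,0,0.28],[114,30,-33,0,0,0,0.28],[150,60,-43,0,0,0,0.28],[172,85,-50,0,0,0,0.28]]]' 20;python3 -m handwheel '[[[3,20,-1,0,0,0,0.28],[6,40,-1,0,0,0,0.28],[7,55,-1,0,0,0,0.28],[7,55,-1,0,0,0,0.28]]]' 20;python3 -c "
from h import *
go(532,-330.5,-9,-76.6)
p,d=imaging.camera('side');np.savez('pics/s10.npz',p=p,d=d);a=cv2.resize(p[220:320,230:350,::-1],None,fx=5,fy=5,interpolation=cv2.INTER_CUBIC)
cv2.imwrite('pics/s10.png',a)
go(532,-330.5,-9,-76.6)"
```

```text
clock: 10.25
eef_pos: [531.1, -325.6, 121.8]
eef_rot: [-1.574, -0.004, -1.337]
wrist_force: [0.3, 0.5, 0.1]
finger_gap: 60.2
clock: 10.58
eef_pos: [529.8, -332.5, 63.1]
eef_rot: [-1.578, 0.001, -1.338]
wrist_force: [-0.6, 0.2, 0.0]
finger_gap: 60.2
shift [-1.4 72.1  3.1] turn [ 0.4  -0.04 -0.03]
10.58 [ 529.8 -332.5   63.1] [-1.578e+00  1.000e-03 -1.338e+00] [-0.6  0.2  0. ] 60.2
shift [-1.9 74.3  2.2] turn [ 0.31 -0.02  0.08]
10.63 [ 530.7 -332.7   65.3] [-1.576e+00 -1.000e-03 -1.337e+00] [-0.3  0.6 -0. ] 60.0
```

View pics/s10.png

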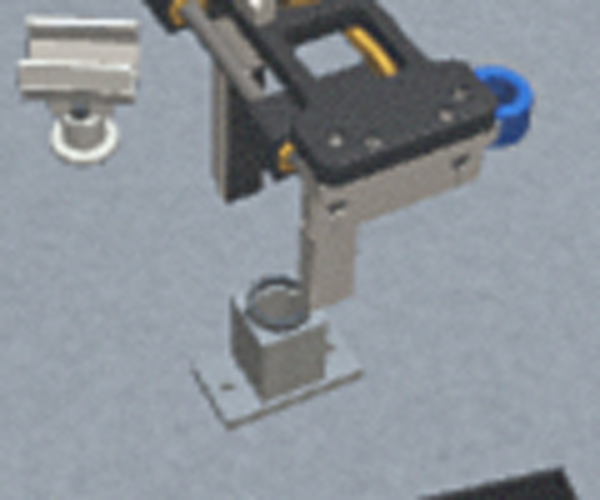

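The gripper is squarely above the collar, with the near finger tip at (330,300) in the crop. Descending.

```bash
python3 -m handwheel '[[[-2,20,1.5,0.3,0,0,0.28],[-2,40,1.8,0.3,0,0,0.28],[-2,55,1.8,0.3,0,0,0.28],[-2,63,1.8,0.3,0,0,0.28],[-2,66,1.8,0.3,0,0,0.28]]]' 30;python3 -c "
from h import *
go(532,-330.5,-9,-76.6)
p,d=imaging.camera('side');np.savez('pics/s11.npz',p=p,d=d);a=cv2.resize(p[220:320,230:350,::-1],None,fx=5,fy=5,interpolation=cv2.INTER_CUBIC)
cv2.imwrite('pics/s11.png',a)
go(532,-330.5,-9,-76.6)"
```

```text
clock: 11.05
eef_pos: [531.6, -330.3, -0.7]
eef_rot: [-1.571, -0.001, -1.337]
wrist_force: [-0.4, -0.7, 0.4]
finger_gap: 60.4
shift [0.3 8.3 0.3] turn [ 0.02 -0.    0.06]
11.05 [ 531.6 -330.3   -0.7] [-1.571e+00 -1.000e-03 -1.337e+00] [-0.4 -0.7  0.4] 60.4
shift [0.1 8.4 0.3] turn [ 0.01 -0.01  0.07]
11.1 [ 531.7 -330.4   -0.6] [-1.571e+00 -1.000e-03 -1.337e+00] [-0.1  0.2 -0.5] 60.3
```

View pics/s11.png

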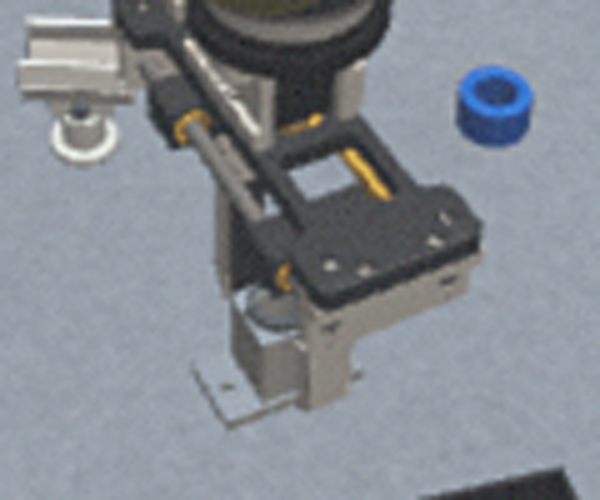

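```bash
python3 -m handwheel '[[[0,4,0,0,0,0,0.28],[0,7,0,0,0,0,0.28],[0,7.5,0,0,0,0,0.1],[0,7.5,0,0,0,0,-0.2],[0,7.5,0,0,0,0,-0.5]]]' 45;python3 -m handwheel '[[[0,0,0,0,0,0,-0.5],[0,0,0,0,0,0,-0.5],[0,0,0,0,0,0,-0.5],[0,0,0,0,0,0,-0.5]]]' 45;python3 -c "
from h import *
go(532,-330.5,-9,-76.6)"
```

```text
clock: 11.52
eef_pos: [531.9, -330.6, -7.7]
eef_rot: [-1.571, -0.002, -1.337]
wrist_force: [-0.6, 0.9, 0.3]
finger_gap: 44.0
clock: 11.85
eef_pos: [532.0, -330.6, -7.4]
eef_rot: [-1.57, -0.002, -1.337]
wrist_force: [-0.0, 0.8, 3.0]
finger_gap: 29.7
shift [-0.1  1.6 -0. ] turn [-0.03 -0.01  0.11]
11.85 [ 532.  -330.6   -7.4] [-1.57  -0.002 -1.337] [-0.   0.8  3. ] 29.7
```

```bash
python3 -m handwheel '[[[0,-10,0,0,0,0,-0.5],[0,-35,0,0,0,0,-0.5],[0,-70,0,0,0,0,-0.5],[0,-105,0,0,0,0,-0.5],[0,-140,0,0,0,0,-0.5]]]' 45;python3 -m handwheel '[[[0,-20,0,0,0,0,-0.5],[0,-36,0,0,0,0,-0.5],[0,-40,0,0,0,0,-0.5],[0,-40,0,0,0,0,-0.5]]]' 45;python3 -c "
from h import *
go(546.3,102,175,-99)
p,d=imaging.camera('side');np.savez('pics/s12.npz',p=p,d=d);a=cv2.resize(p[180:320,230:370,::-1],None,fx=4,fy=4,interpolation=cv2.INTER_CUBIC)
cv2.imwrite('pics/s12.png',a)
go(546.3,102,175,-99)"
```

```text
clock: 12.27
eef_pos: [531.5, -330.1, 134.7]
eef_rot: [-1.571, -0.002, -1.337]
wrist_force: [0.6, 0.6, -2.5]
finger_gap: 29.9
clock: 12.6
eef_pos: [531.7, -330.2, 175.8]
eef_rot: [-1.57, -0.003, -1.337]
wrist_force: [-0.6, -0.8, -2.0]
finger_gap: 30.0
shift [-4.171e+02 -3.000e-01  1.143e+02] turn [-0.11 22.39  0.16]
12.6 [ 531.7 -330.2  175.8] [-1.57  -0.003 -1.337] [-0.6 -0.8 -2. ] 30.0
shift [-416.7   -1.3  114.6] turn [-1.000e-02  2.239e+01  8.000e-02]
12.65 [ 531.3 -329.9  174.2] [-1.571e+00 -1.000e-03 -1.337e+00] [ 0.2  0.  -2.7] 29.6
```

View pics/s12.png

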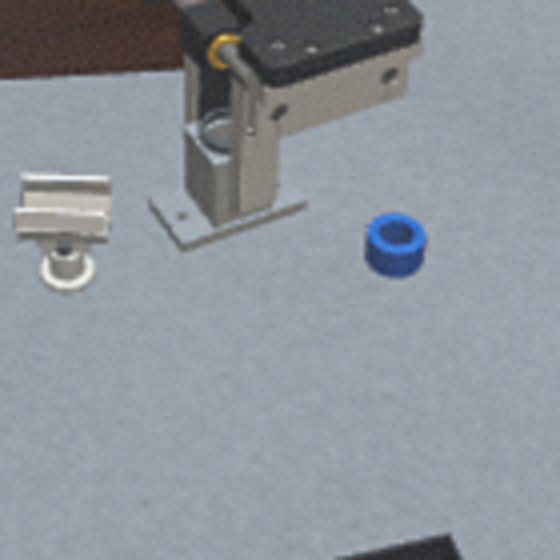

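The collar is held squarely and hangs level, with the flange at (150–305, 200–245) in the crop. Wrist z reads about -2.3 N, which is its weight. I'm carrying it to the mount and turning it 22.4°.

```bash
python3 -m handwheel '[[[-25,0,7,0,4,0,-0.5],[-60,0,16,0,9,0,-0.5],[-95,0,26,0,14,0,-0.5],[-130,0,36,0,19,0,-0.5],[-165,0,45,0,22.4,0,-0.5]]]' 45;python3 -c "
from h import *
go(546.3,102,175,-99)"
```

```text
clock: 13.07
eef_pos: [536.0, -157.2, 172.2]
eef_rot: [-1.573, -0.001, -1.733]
wrist_force: [1.0, 0.8, -1.1]
finger_gap: 29.4
shift [-257.4   -2.9  -31.7] turn [ 0.14 -0.3   0.04]
13.07 [ 536.  -157.2  172.2] [-1.573e+00 -1.000e-03 -1.733e+00] [ 1.   0.8 -1.1] 29.4
```

```bash
python3 -m handwheel '[[[-36,-2,-4.4,0,0,0,-0.5],[-72,-3,-9,0,0,0,-0.5],[-108,-3,-13,0,-0.3,0,-0.5],[-144,-3,-18,0,-0.3,0,-0.5],[-180,-3,-22,0,-0.3,0,-0.5]]]' 45;python3 -m handwheel '[[[-32,0,-4,0,0,0,-0.5],[-58,0,-7,0,0,0,-0.5],[-69,0,-9,0,0,0,-0.5],[-72,0,-9,0,0,0,-0.5],[-72,0,-9,0,0,0,-0.5]]]' 45;python3 -c "
from h import *
go(546.3,102,175,-99)
p,d=imaging.camera('side');np.savez('pics/s13.npz',p=p,d=d);a=cv2.resize(p[70:170,190:310,::-1],None,fx=6,fy=6,interpolation=cv2.INTER_CUBIC)
cv2.imwrite('pics/s13.png',a)
go(546.3,103.3,175,-99)"
```

```text
clock: 13.48
eef_pos: [542.4, 25.8, 173.5]
eef_rot: [-1.576, -0.001, -1.728]
wrist_force: [0.4, -0.5, -1.6]
finger_gap: 29.7
clock: 13.9
eef_pos: [544.4, 98.2, 172.5]
eef_rot: [-1.577, -0.002, -1.727]
wrist_force: [0.4, 0.1, -1.6]
finger_gap: 29.4
shift [-4.1 -2.5  1.2] turn [0.37 0.04 0.1 ]
13.9 [544.4  98.2 172.5] [-1.577 -0.002 -1.727] [ 0.4  0.1 -1.6] 29.4
shift [-6.1 -2.2  0.8] turn [ 0.35 -0.02  0.1 ]
13.95 [544.6  97.4 172.8] [-1.577 -0.002 -1.728] [-0.7 -0.8 -2.1] 29.6
```

View pics/s13.png

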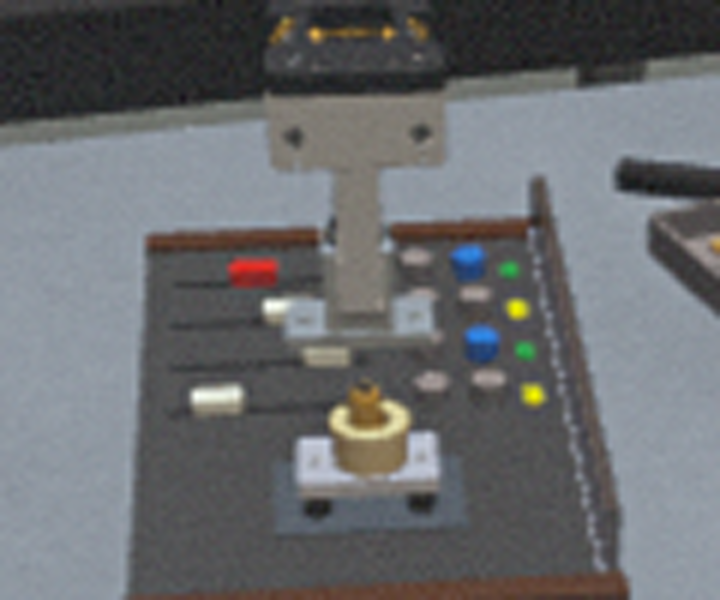

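```bash
python3 - <<'E'
from h import *
f=lambda x,y:(190+(x+.5)/6-.5,70+(y+.5)/6-.5)
s=read_state();print(s['eef_pos'])
for n,A,B,z in(("flange",(305,318),(415,315),s['eef_pos'][2]+13.4),("plate",(313,461),(421,457),110.7),("flange corners front",(291,344),(437,335),s['eef_pos'][2]+7.4),("plate corners front",(298,490),(440,480),103)):
    a=plane("side",*f(*A),z);b=plane("side",*f(*B),z);print(n,a.round(1),b.round(1),((a+b)/2).round(1),np.degrees(np.arctan2(*(b-a)[1::-1])).round(1),np.linalg.norm(b-a).round(1))
im=cv2.imread("pics/s13.png");cv2.imwrite("pics/s13b.png",cv2.resize(im[270:500,270:460],None,fx=3,fy=2.6))
E
```

```text
[544.56854689  97.43110234 172.77797846]
flange [520.  100.9 186.2] [567.3  92.  186.2] [543.6  96.4 186.2] -10.6 48.2
plate [520.5 106.5 110.7] [569.4  98.1 110.7] [544.9 102.3 110.7] -9.8 49.6
flange corners front [511.6  90.2 180.2] [575.1  82.9 180.2] [543.3  86.5 180.2] -6.6 63.9
plate corners front [511.2  95.8 103. ] [576.1  88.7 103. ] [543.7  92.3 103. ] -6.2 65.3
```

View pics/s13b.png

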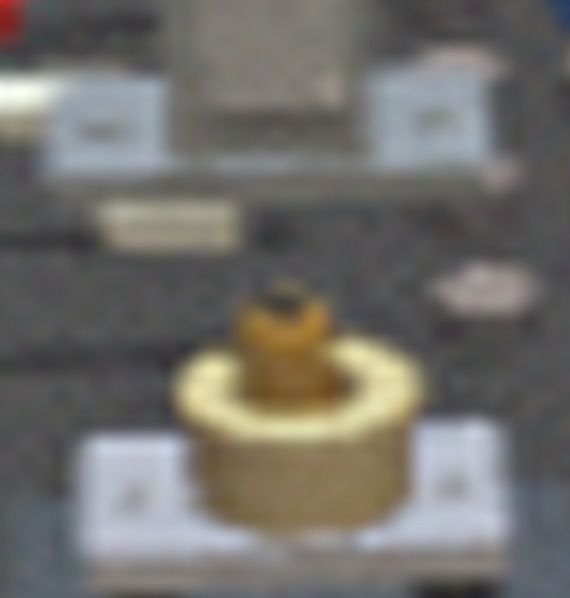

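```bash
python3 -m handwheel '[[[-3,5,0.6,0.35,0,0,-0.5],[-6,12,0.6,0.35,0,0,-0.5],[-6,19,0.5,0.35,0,0,-0.5],[-6,21,0.5,0.35,0,0,-0.5],[-6,21,0.5,0.35,0,0,-0.5]]]' 45;python3 -c "
from h import *
go(546,103.3,150,-99)
p,d=imaging.camera('side');np.savez('pics/s14.npz',p=p,d=d);a=cv2.resize(p[100:160,220:285,::-1],None,fx=10,fy=10,interpolation=cv2.INTER_CUBIC)
cv2.imwrite('pics/s14.png',a)
go(546,103.3,150,-99)"
```

```text
clock: 14.37
eef_pos: [545.5, 102.9, 150.7]
eef_rot: [-1.572, -0.002, -1.729]
wrist_force: [1.3, -0.4, -2.4]
finger_gap: 30.1
shift [-0.5  0.7  0.5] turn [ 0.09 -0.04  0.13]
14.37 [545.5 102.9 150.7] [-1.572 -0.002 -1.729] [ 1.3 -0.4 -2.4] 30.1
shift [-0.3  1.3  0.2] turn [ 0.04 -0.03  0.11]
14.42 [545.7 103.  151.3] [-1.571 -0.002 -1.728] [ 0.3  0.1 -0.4] 29.8
```

View pics/s14.png

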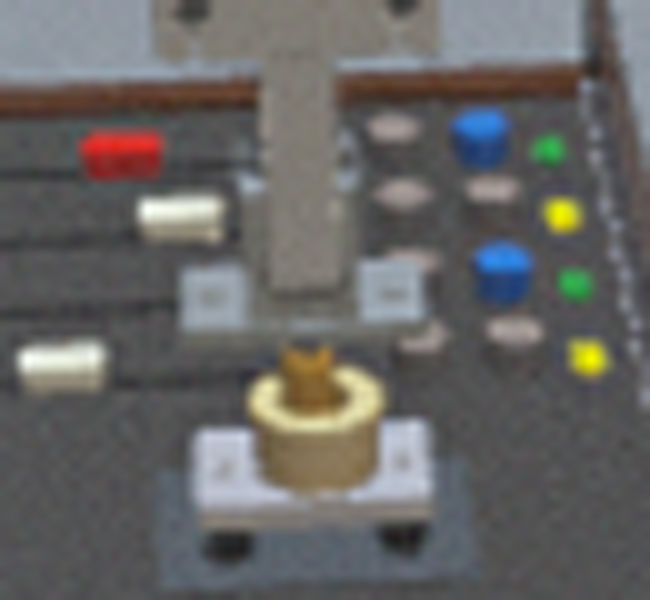

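```bash
python3 - <<'E'
from h import *
f=lambda x,y:(220+(x+.5)/10-.5,100+(y+.5)/10-.5)
s=read_state();print(s['eef_pos'])
for n,A,B,z in(("flange",(209,296),(392,293),s['eef_pos'][2]+13.4),("plate",(226,466),(403,462),110.7),("sleeve top",(308,357),(308,357),147)):
    a=plane("side",*f(*A),z);b=plane("side",*f(*B),z);print(n,a.round(1),b.round(1),((a+b)/2).round(1),np.degrees(np.arctan2(*(b-a)[1::-1])).round(1),np.linalg.norm(b-a).round(1))
E
```

```text
[545.72242517 102.99823719 151.34175083]
flange [519.6 105.1 164.7] [567.4  94.9 164.7] [543.5 100.  164.7] -12.0 48.8
plate [521.8 107.7 110.7] [569.7  98.  110.7] [545.7 102.8 110.7] -11.4 48.8
sleeve top [544.4  97.8 147. ] [544.4  97.8 147. ] [544.4  97.8 147. ] 0.0 0.0
```

```bash
python3 -m handwheel '[[[-0.4,1,1.5,0,0,0,-0.5],[-0.4,4,1.5,0,0,0,-0.5],[-0.4,8,1.5,0,0,0,-0.5],[-0.4,12,1.5,0,0,0,-0.5],[-0.4,13,1.5,0,0,0,-0.5]]]' 45;python3 -c "
from h import *
go(547.2,103.2,125.6,-99)
p,d=imaging.camera('side');a=cv2.resize(p[100:160,220:285,::-1],None,fx=10,fy=10,interpolation=cv2.INTER_CUBIC)
cv2.imwrite('pics/s15.png',a)
go(547.2,103.2,125.6,-99)"
```

```text
clock: 14.83
eef_pos: [546.9, 103.1, 137.4]
eef_rot: [-1.573, -0.002, -1.728]
wrist_force: [0.0, 0.3, -1.4]
finger_gap: 29.8
shift [-0.2 11.8  0.3] turn [ 0.1  -0.03  0.13]
14.83 [546.9 103.1 137.4] [-1.573 -0.002 -1.728] [ 0.   0.3 -1.4] 29.8
shift [-0.2 12.   0.2] turn [ 0.09 -0.03  0.13]
14.88 [547.  103.1 137.6] [-1.572 -0.002 -1.728] [ 0.5  0.6 -1. ] 29.7
```

View pics/s15.png

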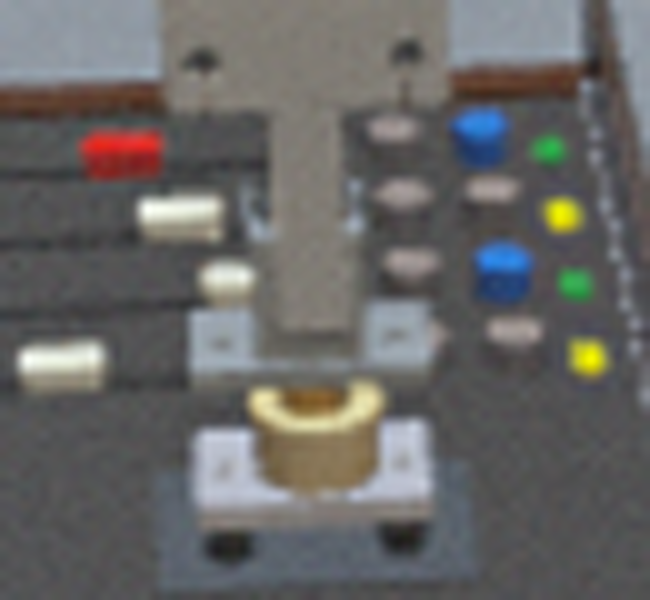

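The flange edges (190–431) line up with the plate edges (195–432). Continuing slowly over the sleeve tip.

```bash
python3 -m handwheel '[[[0,1.5,0,0,0,0,-0.5],[0,3,0,0,0,0,-0.5],[0,4.5,0,0,0,0,-0.5],[0,6,0,0,0,0,-0.5],[0,6,0,0,0,0,-0.5]]]' 45;python3 -c "
from h import *
go(547.2,103.2,125.6,-99)"
```

```text
clock: 15.3
eef_pos: [546.8, 103.1, 131.3]
eef_rot: [-1.573, -0.002, -1.728]
wrist_force: [0.0, -0.2, -1.1]
finger_gap: 29.6
shift [-0.2  5.7  0.4] turn [ 0.12 -0.03  0.13]
15.3 [546.8 103.1 131.3] [-1.573 -0.002 -1.728] [ 0.  -0.2 -1.1] 29.6
```

```bash
python3 -m handwheel '[[[0,1,0,0,0,0,-0.5],[0,2,0,0,0,0,-0.5],[0,3,0,0,0,0,-0.5],[0,4,0,0,0,0,-0.5],[0,4.5,0,0,0,0,-0.5]]]' 45;python3 -c "
from h import *
go(547.2,103.2,125.6,-99)"
python3 -m handwheel '[[[0,0.3,0,0,0,0,-0.5],[0,0.6,0,0,0,0,-0.5],[0,0.9,0,0,0,0,-0.5],[0,1.2,0,0,0,0,-0.5],[0,1.5,0,0,0,0,-0.5]]]' 45;python3 -c "
from h import *
go(547.2,103.2,125.6,-99)"
```

```text
clock: 15.72
eef_pos: [546.8, 103.1, 126.7]
eef_rot: [-1.573, -0.002, -1.728]
wrist_force: [-0.4, 0.4, -2.4]
finger_gap: 29.6
shift [-0.2  1.1  0.4] turn [ 0.12 -0.03  0.13]
15.72 [546.8 103.1 126.7] [-1.573 -0.002 -1.728] [-0.4  0.4 -2.4] 29.6
clock: 16.13
eef_pos: [546.8, 103.1, 125.2]
eef_rot: [-1.573, -0.002, -1.728]
wrist_force: [0.0, 0.2, -1.5]
finger_gap: 29.7
shift [-0.2 -0.4  0.3] turn [ 0.12 -0.03  0.13]
16.13 [546.8 103.1 125.2] [-1.573 -0.002 -1.728] [ 0.   0.2 -1.5] 29.7
```

```bash

python3 -m handwheel '[[[0,0.4,0,0,0,0,-0.5],[0,0.8,0,0,0,0,-0.5],[0,1.2,0,0,0,0,-0.5],[0,1.6,0,0,0,0,-0.5],[0,2,0,0,0,0,-0.5]]]' 45
python3 -m handwheel '[[[0,0.4,0,0,0,0,-0.5],[0,0.8,0,0,0,0,-0.5],[0,1.2,0,0,0,0,-0.5],[0,1.6,0,0,0,0,-0.5],[0,2,0,0,0,0,-0.5]]]' 45;python3 -c "
from h import *
go(547.2,103.2,125.6,-99)
p,d=imaging.camera('side');a=cv2.resize(p[100:160,220:285,::-1],None,fx=10,fy=10,interpolation=cv2.INTER_CUBIC)
cv2.imwrite('pics/s16.png',a)
go(547.2,103.2,125.6,-99)"
```

```text
clock: 16.55
eef_pos: [546.9, 103.0, 123.3]
eef_rot: [-1.573, -0.002, -1.728]
wrist_force: [-1.4, -0.1, 2.6]
finger_gap: 29.9
clock: 16.97
eef_pos: [546.9, 103.0, 121.6]
eef_rot: [-1.572, -0.002, -1.728]
wrist_force: [-2.2, -0.2, 5.3]
finger_gap: 29.7
shift [-0.2 -4.   0.2] turn [ 0.09 -0.03  0.12]
16.97 [546.9 103.  121.6] [-1.572 -0.002 -1.728] [-2.2 -0.2  5.3] 29.7
shift [-0.2 -4.1  0.3] turn [ 0.09 -0.03  0.12]
17.02 [546.9 103.1 121.5] [-1.572 -0.002 -1.728] [-2.2 -0.4  5.2] 29.8
```

View pics/s16.png

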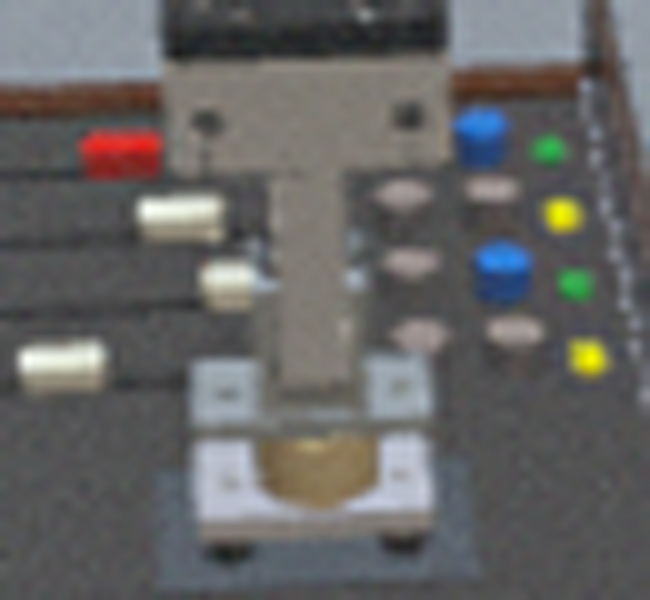

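The flange sits flush on the spacer. The hole mid-points agree within about 0.5 mm: flange (227,391)/(401,385), plate (231,481)/(402,474) in the crop. I'm easing 0.5 mm in -x to relieve the small side force, then pressing further.

```bash

python3 -m handwheel '[[[0,0.3,-0.2,0,0,0,-0.5],[0,0.6,-0.4,0,0,0,-0.5],[0,0.9,-0.5,0,0,0,-0.5],[0,1.2,-0.5,0,0,0,-0.5],[0,1.5,-0.5,0,0,0,-0.5]]]' 45;python3 -c "
from h import *
go(547.2,103.2,125.6,-99)"
```

```text
clock: 17.43
eef_pos: [546.9, 103.1, 120.6]
eef_rot: [-1.571, -0.002, -1.729]
wrist_force: [-1.4, -1.6, 7.7]
finger_gap: 29.8
shift [-0.2 -5.   0.3] turn [ 0.01 -0.04  0.11]
17.43 [546.9 103.1 120.6] [-1.571 -0.002 -1.729] [-1.4 -1.6  7.7] 29.8
```

```bash

python3 -m handwheel '[[[0,0.4,0,0,0,0,-0.5],[0,0.8,0,0,0,0,-0.5],[0,1.2,0,0,0,0,-0.5],[0,1.5,0,0,0,0,-0.5],[0,1.5,0,0,0,0,-0.5]]]' 45;python3 -c "
from h import *
go(547.2,103.2,125.6,-99)"
python3 -m handwheel '[[[0,0.3,0,0,0,0,-0.5],[0,0.3,0,0,0,0,-0.5],[0,0.3,0,0,0,0,-0.5],[0,0.3,0,0,0,0,-0.5],[0,0.3,0,0,0,0,-0.5]]]' 45
```

```text
clock: 17.85
eef_pos: [547.0, 103.1, 119.7]
eef_rot: [-1.571, -0.002, -1.728]
wrist_force: [-3.8, -0.7, 8.7]
finger_gap: 29.8
shift [-0.2 -5.9  0.2] turn [-0.02 -0.03  0.11]
17.85 [547.  103.1 119.7] [-1.571 -0.002 -1.728] [-3.8 -0.7  8.7] 29.8
clock: 18.27
eef_pos: [547.0, 103.1, 119.9]
eef_rot: [-1.57, -0.002, -1.728]
wrist_force: [-4.4, -0.7, 8.5]
finger_gap: 30.0
```

```bash

python3 -m handwheel '[[[0,0.5,-0.3,0,0,0,-0.5],[0,1,-0.6,0,0,0,-0.5],[0,1.3,-0.8,0,0,0,-0.5],[0,1.3,-0.8,0,0,0,-0.5],[0,1.3,-0.8,0,0,0,-0.5]]]' 45;python3 -c "
from h import *
go(547.2,103.2,125.6,-99);print(read_state()['moment'].round(2))
p,d=imaging.camera('side');a=cv2.resize(p[100:160,220:285,::-1],None,fx=10,fy=10,interpolation=cv2.INTER_CUBIC)
cv2.imwrite('pics/s17.png',a)"
```

```text
clock: 18.68
eef_pos: [546.9, 103.1, 119.5]
eef_rot: [-1.568, -0.002, -1.728]
wrist_force: [-1.7, -1.7, 9.4]
finger_gap: 29.9
shift [-0.2 -6.1  0.3] turn [-0.15 -0.03  0.09]
18.68 [546.9 103.1 119.5] [-1.568 -0.002 -1.728] [-1.7 -1.7  9.4] 29.9
[-0.25  0.33 -0.01]
```

View pics/s17.png

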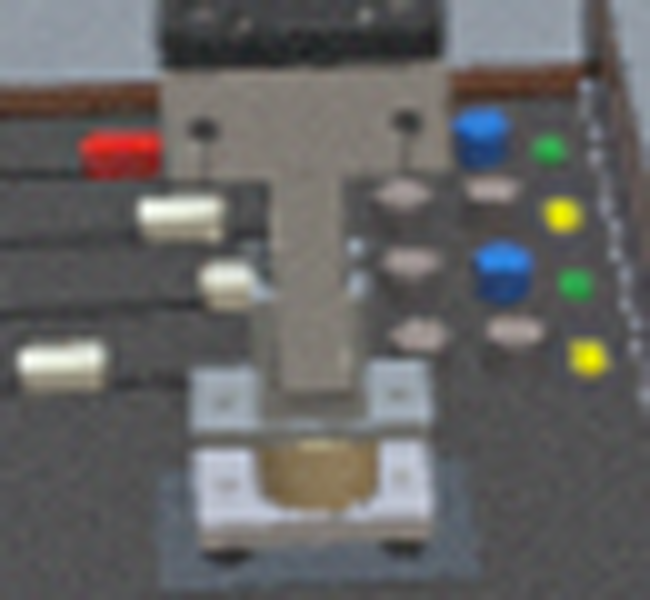

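```bash

python3 -m handwheel '[[[0,1.2,-0.2,-0.15,0,0,-0.5],[0,1.2,-0.2,-0.15,0,0,-0.5],[0,1.2,-0.2,-0.15,0,0,-0.5],[0,1.2,-0.2,-0.15,0,0,-0.5],[0,1.2,-0.2,-0.15,0,0,-0.5]]]' 45
python3 -m handwheel '[[[0,1.1,-0.2,0,0,0,-0.5],[0,1.1,-0.2,0,0,0,-0.5],[0,1.1,-0.2,0,0,0,-0.5],[0,1.1,-0.2,0,0,0,-0.5],[0,1.1,-0.2,0,0,0,-0.5]]]' 45
```

```text
clock: 19.15
eef_pos: [546.9, 103.1, 119.2]
eef_rot: [-1.57, -0.001, -1.729]
wrist_force: [-3.3, -1.7, 10.8]
finger_gap: 29.5
clock: 19.57
eef_pos: [547.0, 103.1, 118.9]
eef_rot: [-1.569, -0.001, -1.729]
wrist_force: [-4.5, -0.6, 11.1]
finger_gap: 29.5
```

```bash

python3 -m handwheel '[[[0,0.9,-0.5,0,0,0,-0.5],[0,0.9,-0.7,0,0,0,-0.5],[0,0.9,-0.7,0,0,0,-0.5],[0,0.9,-0.7,0,0,0,-0.5],[0,0.9,-0.7,0,0,0,-0.5]]]' 45
python3 -m handwheel '[[[0,0.9,-0.3,0,0,0,-0.5],[0,0.9,-0.3,0,0,0,-0.5],[0,0.9,-0.3,0,0,0,-0.5],[0,0.9,-0.3,0,0,0,-0.5],[0,0.9,-0.3,0,0,0,-0.5]]]' 45
```

```text
clock: 19.98
eef_pos: [546.9, 103.1, 119.0]
eef_rot: [-1.567, -0.001, -1.729]
wrist_force: [-2.0, -1.0, 11.2]
finger_gap: 29.9
clock: 20.4
eef_pos: [546.9, 103.1, 119.0]
eef_rot: [-1.566, -0.001, -1.729]
wrist_force: [-3.2, -0.8, 11.5]
finger_gap: 29.6
```

```bash

python3 -m handwheel '[[[0,0.8,-0.5,-0.25,0,0,-0.5],[0,0.8,-0.5,-0.25,0,0,-0.5],[0,0.8,-0.5,-0.25,0,0,-0.5],[0,0.8,-0.5,-0.25,0,0,-0.5],[0,0.8,-0.5,-0.25,0,0,-0.5]]]' 45
python3 -c "
from h import *
F=[]
for i in range(80):
    p,d=imaging.camera('side');F.append(read_state()['wrist_force'])
    if i%20==0: rpt()
F=np.array(F);print(F.mean(0),F.std(0),F.min(0),F.max(0))
go(547,103.1,119)
np.savez('pics/s18.npz',p=p,d=d)
a=cv2.resize(p[100:160,220:285,::-1],None,fx=10,fy=10,interpolation=cv2.INTER_CUBIC)
cv2.imwrite('pics/s18.png',a)"
```

```text
clock: 20.82
eef_pos: [546.9, 103.1, 119.1]
eef_rot: [-1.569, -0.001, -1.729]
wrist_force: [-3.0, -1.1, 10.8]
finger_gap: 29.7
20.87 [546.9 103.1 119.1] [-1.568e+00 -1.000e-03 -1.729e+00] [-2.9 -1.9 10.1] 29.6
21.87 [546.9 103.1 119.1] [-1.568e+00 -1.000e-03 -1.729e+00] [-3.4 -1.1 10.4] 29.8
22.87 [546.9 103.1 119.1] [-1.569e+00 -1.000e-03 -1.729e+00] [-2.2 -0.6 10.9] 29.8
23.87 [546.9 103.1 119.1] [-1.568e+00 -1.000e-03 -1.729e+00] [-2.2 -1.5 10.5] 29.9
[-2.79935098 -1.25612944 10.53772043] [0.55748325 0.54276719 0.52910696] [-4.57566085 -2.80940344  9.26188664] [-1.56308935 -0.01600894 11.94860775]
shift [-0.   0.1  0.1] turn [-0.13 -0.04  0.04]
24.82 [546.9 103.1 119.1] [-1.569e+00 -1.000e-03 -1.729e+00] [-2.2 -0.7 10.2] 30.1
```

View pics/s18.png

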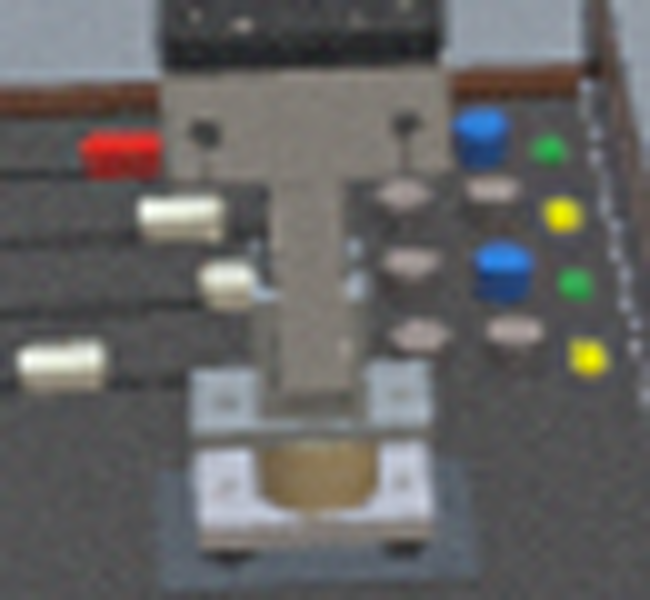

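```bash
python3 - <<'E'
from h import *
f=lambda x,y:(220+(x+.5)/10-.5,100+(y+.5)/10-.5)
for n,A,B,z in(("flange",(227,401),(400,395),132.5),("plate",(229,486),(402,480),104.5)):
    a=plane("side",*f(*A),z);b=plane("side",*f(*B),z);print(n,a.round(1),b.round(1),((a+b)/2).round(1),np.degrees(np.arctan2(*(b-a)[1::-1])).round(1),np.linalg.norm(b-a).round(1))
E
```

```text
flange [522.7 104.9 132.5] [569.1  96.8 132.5] [545.9 100.9 132.5] -10.0 47.1
plate [522.2 107.2 104.5] [569.4  98.9 104.5] [545.8 103.1 104.5] -10.1 47.9
```

```bash
python3 - <<'E'
from h import *
F=[]
for i in range(12):
    p,d=imaging.camera('side');F.append(p.astype(float))
p=np.mean(F,0);
for u in(241,242,243,259,260,261): print(u,[int(x) for x in p[133:158,u].mean(-1)])
np.save('pics/avg.npy',p)
a=np.clip(p[130:158,232:270,::-1],0,255).astype(np.uint8);cv2.imwrite('pics/s19.png',cv2.resize(a,None,fx=20,fy=20,interpolation=cv2.INTER_CUBIC))
rpt()
# predicted rows: mount centre M, yaw -9.2
M=np.array([546.1,103.3]);c,s=np.cos(np.radians(-9.2)),np.sin(np.radians(-9.2))
def P(x,y,z): return proj("side",(M[0]+c*x-s*y,M[1]+s*x+c*y,z)).round(2)
for x in(-24,24):
    print("flange: back top",P(x,17,132.5),"hole",P(x,0,132.5),"front top",P(x,-17,132.5),"front bot",P(x,-17,126.5))
    print("plate: hole",P(x,0,104.5),"front top",P(x,-20,104.5),"front bot",P(x,-20,96.5))
E
```

```text
241 [81, 81, 76, 89, 164, 165, 158, 149, 165, 166, 121, 105, 174, 194, 192, 189, 184, 192, 196, 167, 129, 122, 59, 82, 100]
242 [82, 81, 79, 103, 163, 163, 148, 134, 162, 166, 119, 108, 189, 193, 189, 167, 176, 189, 195, 165, 126, 122, 53, 66, 98]
243 [81, 79, 80, 105, 164, 164, 155, 138, 163, 165, 109, 109, 195, 195, 190, 168, 186, 191, 195, 165, 127, 122, 53, 69, 99]
259 [122, 88, 70, 140, 163, 161, 142, 161, 167, 136, 103, 153, 195, 197, 183, 173, 192, 197, 180, 131, 121, 64, 68, 98, 99]
260 [144, 130, 79, 142, 164, 160, 144, 162, 166, 137, 103, 155, 196, 195, 172, 160, 189, 196, 168, 127, 122, 55, 62, 98, 98]
261 [150, 140, 90, 159, 166, 164, 160, 166, 168, 137, 109, 170, 197, 197, 192, 189, 195, 198, 166, 127, 123, 55, 66, 98, 100]
25.42 [547.  103.1 119.1] [-1.568e+00 -1.000e-03 -1.729e+00] [-4.1 -0.9 11.6] 29.7
flange: back top [241.89 136.15] hole [241.99 139.27] front top [242.09 142.46] front bot [242.21 144.4 ]
plate: hole [242.52 148.16] front top [242.65 151.99] front bot [242.8  154.49]
flange: back top [259.29 135.44] hole [259.59 138.54] front top [259.9  141.71] front bot [259.96 143.65]
plate: hole [259.85 147.42] front top [260.21 151.23] front bot [260.28 153.73]
```

View pics/s19.png

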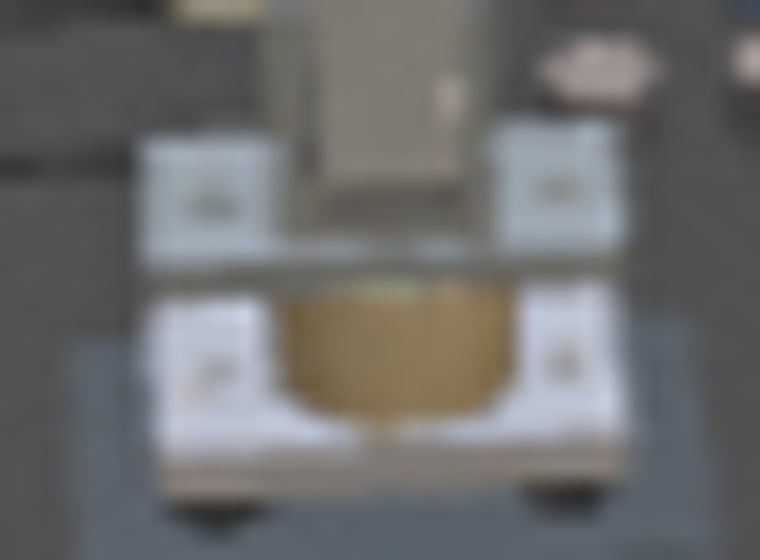

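Averaged edge rows for the flange (136.2 / 142.5 / 144.5) and the plate (152.05 / 154.5) match what a concentric, aligned stack predicts (136.15 / 142.46 / 144.4 and 151.99 / 154.49). That puts the alignment within about 0.5 mm. The push has been steady for over 4 s, so I'm handing in.

```bash
python3 -c "
from h import *
from cell import order
rpt();print(order.sign_off());rpt()"
```

```text
25.42 [547.  103.1 119.1] [-1.568e+00 -1.000e-03 -1.729e+00] [-4.1 -0.9 11.6] 29.7
the job is handed in; nothing more can be done
None
the job is handed in; nothing more can be done
```

I put the beige spacer over the sleeve flat on the plate, set the collar on top of it flange down, and handed in at 25.4 s still gripping and pressing.

**Last checks that passed**
- **Press:** over 4 s of steady hold the wrist read 10.5 ± 0.5 N downward (range 9.3 to 11.9). With the collar's weight added, that is about 12.7 N on the spacer. The reported height dropped about 6 mm, which matches the buffers' 2 N per mm.
- **Alignment:** the long flange lies along the plate within about 0.1°. The flange and plate edges in the image match a centred stack to about 0.1 px, roughly 0.5 mm.
- **Bystanders:** I never moved the gripper to the mic clip, the blue and green rings or the battery caps. I did not take a final picture of them.

**Checks that failed or disagreed**
- **Tool length:** the stated length did not fit. The real fingertips sit about 20.5 mm above the reported tool position, not 8 mm below it. My first visual estimate of this was about 9 mm off, so the fingertips touched the bench with about 40 N when I picked up the spacer. I corrected for it from then on.
- **Screw-hole positions:** hole centres read by eye from one view put the flange about 2 mm off in y. The edge measurements did not confirm this.
- **Side force:** about 3 N sideways remained during the press (4.1 N at the last reading), as did a tilt of about 0.1 to 0.2°.

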